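# Hang the solder-scrap tin on the spring scale to weigh it

## Task

Weigh the tin of solder ends: lift it upright off the mat, push its wire bail in past the sprung catch of the scale's hook so that the catch shuts behind it, and ease the load down until the hook carries all of it. The hook must neither drop nor spring back when you let go, so do not jolt or haul on it; leave the tin hanging still and upright in the shut hook, with your hand clear, and leave the other things on the bench alone.

Things in the scene. Friction and masses are not known exactly. Their poses are not given: they have to be found in the camera images.
- tin_centre (a point): Centre, half-way up (30 mm above its underside), of the box of the open scrap tin: 62 mm (its x) by 56 mm (its y) by 60 mm high, flat sides, z up. With the solder ends fixed in it, it weighs 0.20 to 0.90 kg, different every time, centrally. Take it across its two y sides, hand tilted back 33 to 45 degrees towards the robot, so that the hand stays clear of the hook and scale over the bail.
- tin: The red sheet-metal tin with its stiff wire bail; origin at the centre of its underside, z up. The 5 mm wire bail is fixed upright in the y-z plane: legs inside the y sides (y = -22.5 and +22.5 mm) up to 142 mm above the underside, then sloping in at 45 degrees or steeper to a pointed top in the middle.
- bail_top (a point): Wire axis (wire 5 mm thick) at the pointed top of the bail, 174 mm above the underside and 144 mm above tin_centre; same axes as the tin.
- scale: Fixed aluminium gantry with a tubular spring scale under its arm: white tube 38 mm thick, 372 to 530 mm above the bench. Origin on the bench straight under the hook. The hook is open towards its -x, roughly towards the robot; the bail goes in along +x. The column (30 mm square, base 150 by 130 mm) stands at x = +90, y = +180 mm; the arm is 570 mm up.
- hook_seat (a point): Wire axis at the lowest point of the hook's bowl, under the scale's rod, same axes as the scale; 275 mm above the bench unloaded, dips with the hook, which moves only up and down. 7 mm yellow bar in the x-z plane: tip at x = -20.5, z = +22 mm, back at x = +19.5, z = +22 to +40 mm, rod at x = 0 above z = +60 mm. bail_top rests here at x = 0, y = 0, z = +8.5 mm.
- hook (a joint): How far the hook has dipped, m: 0 unloaded, positive down, stop at 0.09. Spring of 120 N/m with about 0.25 N of preload, lightly damped: it dips 14 to 72 mm under the tin and bobs for a second or two if disturbed.
- catch (a joint): Angle of the hook's dark spring catch (4.4 mm wire, 37 mm long), rad: 0 shut, up to 1.25 pushed inwards (+x). It hangs from x = -1, z = +58 mm down to just inside the tip at x = -15, z = +24 mm (from hook_seat). Pushing the bail in takes 1 to 2 N; once bail_top is at x = -4 to +6 mm and lowered into the bowl, the catch springs shut above it.
- reel_centre (a point): Centre of a solder reel standing on its flange, 64 mm in diameter, 54 mm high, teal flanges. Bystander.
- flux_centre (a point): Middle of an amber flux bottle with a red cap, 44 mm in diameter, 105 mm high. Bystander.
- board: Yellow circuit board, 100 by 150 by 4 mm, lying flat. Bystander; origin at the centre of its underside.
- hook_mouth (a point): Middle of the hook's opening, between tip and rod: at x = -20, z = +41 mm from hook_seat, same axes. bail_top goes in along +x at this height (within 5 mm up or down), then down into the bowl.
Not all that is in view belongs to the job. Of the things that look like the tin, the smallest one is meant.

How it is judged:
By the outcome, as a careful person would: the job done as asked, in the order asked, and still so for the second after the job is handed in, with the robot touching nothing.
It also fails if it takes over 64 s, if anything falls off the work surface, if the arm or the gripper's body presses on something with over 40 N, if the wrist force passes 120 N, or if a joint passes its speed limit or range.

## Robot

A 7-joint arm with a two-finger parallel gripper is mounted at the origin on the work surface. World frame = base frame: x ahead of the robot, y to its left, z up, the work surface at z = 0. Lengths are in m, angles in degrees, forces in N, time in s.
With the tool pointing down it reaches from about 0.425 to 0.875 m from the base axis. Payload 4.7 kg.
Tool frame: the origin (TCP) lies on the centre line of the jaws, within the pads' length; the fingertips stand 19 mm ahead of it and the grasp point (between the pads) is the TCP; z points along the fingers, y is the line along which they close (so a half turn about z gives the same grasp; the last joint's range is limited). The gripper opens to 87 mm and grips with 3 to 60 N. Pads are 19 mm wide; open, the fingers measure 117 mm over their backs; the gripper's body (75 mm by 190 mm) begins 51 mm behind the grasp point.
Start: joints at [69.219, 18.392, -4.016, 83.108, 1.295, 78.541, -3.26], TCP at [0.239, -0.604, 0.242] pointing down, gripper open.
Joint ranges: [-163.93, 163.93], [-17.29, 119.83], [-79.2, 71.16], [3.27, 140.29], [-89.18, 269.18], [5.43, 117.66], [-154.24, 154.24]. Speed limits (degrees/s): [147.25, 147.25, 180, 180, 180, 180, 180].

## Interface

Orientations are given as [roll, pitch, yaw] about the fixed x, y, z axes, in that order (R = Rz(yaw) Ry(pitch) Rx(roll)).
In Python, from cell import env, imaging gives the robot as it stands.
- The arm moves only by the shell command python3 -m crank 'ROWS' [OPENING] [FORCE]. ROWS is JSON, a list of rows, each an object of numbers: "x", "y", "z": the shift along the tool's x, y, z in m; "turn": the turn about the tool's z in rad. In form: [{"x": .., "y": .., "z": .., "turn": ..}, ...]. A call has 1 to 12 rows; each row is the pose to reach, as a shift and turn from the pose commanded when the call began, along the tool's axes at that moment; what a row does not reach only later rows make up. A row lasts 1/8 s, in which the tool goes at most 62.5 mm and 10.7 degrees, less where a joint would pass 70% of its speed; a pose out of reach is approached as far as the arm can. A call with a gripper value outside its range is refused whole. OPENING is the finger opening in m, from 0 to 0.087, set as the call begins (- or left out, the last holds). The fingers move at their own pace and stop on an object; FORCE is the grip in N (left out, the last holds). Time passes only in rows, so rows that repeat a pose let the fingers close. It gives the time, the measured TCP pose, the force, the opening and the grip force at its end, in the units of the state.
- env.get_obs(): the state, without advancing time (a new reading comes with each control period).
- imaging.read_camera(name): name is "scene" or "top" or "wrist"; returns the picture (480x640x3 uint8, red, green, blue); there is no depth.
- imaging.get_calibration(name): a dict with "camera_matrix" (3x3 intrinsics, pixels), "position" and "attitude" of the camera in the world. Camera axes: x right, y up, looking along -z (the intrinsics and any distortion apply to the point x, -y, -z); pixel columns grow to the right and rows downward; lengths in m; the calibration is good to about 2 mm. A picture is of the moment at which its call begins: read the wrist's pose just before it. get_calibration takes no time and is no camera call; for the wrist camera it gives the pose at the moment of the call.
- env.sign_off(): hands the job in; it is judged then, once.
The state is a dict: "time_s": time; "qpos": joint angles; "joint_velocities": joint speeds; "effort": joint torques, N m; "tool_pos": TCP position; "tool_rot": TCP orientation; "force": force on the tool from outside, world axes, zero at the start; "wrist_torque": the same for the moment, N m; "grip_width": finger opening in m; "grasp_force": force on a finger pad.
Only numpy, scipy, OpenCV 4.12 (cv2) and the standard library are available. Lean on these libraries where they do the work, as an engineer would, in place of code of your own. Each camera call takes 0.05 s, during which the arm holds its last target. There are 200 camera calls.

## Working session

There is one attempt and no reset: what is moved stays moved. The work goes in short steps, Python scripts to look and compute and a shell command to move; the robot and the scene stay as the last step left them, time stands still between calls to the robot, and variables do not carry over. Pictures are saved under pics/ and viewed, at most 10 in all, crops included, and the job is handed in when it is done.

```bash
mkdir -p pics; ls; python3 - <<'E'
from cell import env, imaging
import cv2,numpy as np
np.set_printoptions(precision=4,suppress=True)
for n in ("scene","top"):
    im=imaging.read_camera(n); cv2.imwrite(f"pics/{n}0.png",im[:,:,::-1])
    c=imaging.get_calibration(n); print(n,c)
print(env.get_obs())
E
```

```text
pics
scene {'camera_matrix': array([[615.3295,   0.    , 324.5191],
       [  0.    , 615.3295, 239.5296],
       [  0.    ,   0.    ,   1.    ]]), 'position': array([ 1.5916, -0.893 ,  1.1193]), 'attitude': array([55.7179,  0.5601, 49.5063])}
top {'camera_matrix': array([[503.5416,   0.    , 318.0346],
       [  0.    , 503.5416, 244.1479],
       [  0.    ,   0.    ,   1.    ]]), 'position': array([ 0.3134, -0.0055,  1.5624]), 'attitude': array([ 11.726 ,   0.1935, -92.3431])}
{'time_s': 0.1, 'qpos': array([69.2199, 18.4368, -4.0153, 83.1677,  1.2966, 78.5409, -3.2594]), 'joint_velocities': array([-0.0122, -0.0576,  0.0375, -0.1689,  0.0006,  0.0332,  0.0877]), 'effort': array([  0.0001, -49.2572,  -0.4059, -31.3399,  -0.0645,   0.0395,
         0.0001]), 'tool_pos': array([ 0.2389, -0.604 ,  0.2406]), 'tool_rot': array([-179.8999,    0.0071,   21.5905]), 'force': array([-0.5202, -0.5571,  0.4125]), 'wrist_torque': array([ 0.0289, -0.0275,  0.0049]), 'grasp_force': 0.0, 'grip_width': 0.08680920035765739}
```

View pics/scene0.png

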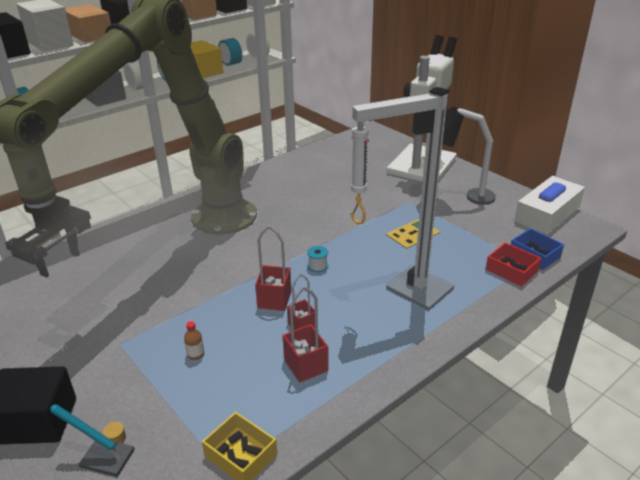

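View pics/top0.png

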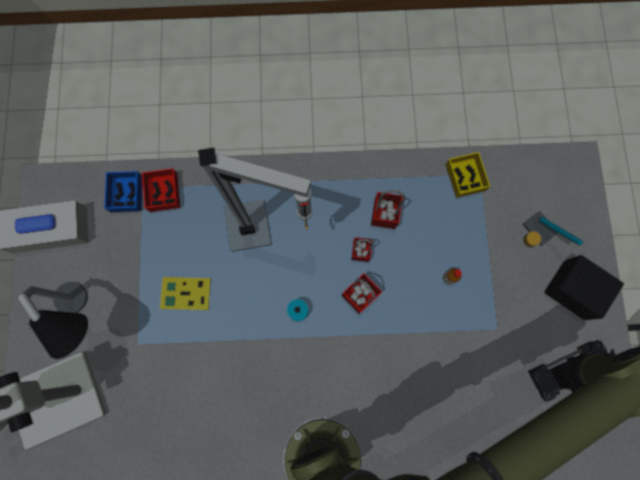

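The tin look-alikes in the top view are (388,210), (363,249) and (362,293). In the scene view they are (305,350), (302,315) and (273,287). The one at top (363,249) is the smallest, so I'll measure that one. The moves give no explicit tilt, so I'll also check the crank help.

```bash
python3 -m crank --help 2>&1 | head -30
cat > h.py <<'E'
from cell import env, imaging
import cv2,numpy as np
from scipy.spatial.transform import Rotation as Ro
np.set_printoptions(precision=4,suppress=True)
def R(e): return Ro.from_euler('xyz',e,degrees=True).as_matrix()
def ray(c,u,v):
    d=np.linalg.solve(c['camera_matrix'],[u,v,1.]); d=R(c['attitude'])@(d*[1,-1,-1]); return c['position'],d/np.linalg.norm(d)
def plane(c,u,v,z):
    p,d=ray(c,u,v); return p+d*(z-p[2])/d[2]
def proj(c,P):
    q=R(c['attitude']).T@(np.asarray(P)-c['position'])*[1,-1,-1]; q=c['camera_matrix']@q; return q[:2]/q[2]
def tri(rs):
    A=np.zeros((3,3));b=np.zeros(3)
    for p,d in rs:
        M=np.eye(3)-np.outer(d,d);A+=M;b+=M@p
    return np.linalg.solve(A,b)
E
python3 - <<'E'
from h import *
ct=imaging.get_calibration("top"); cs=imaging.get_calibration("scene")
for n,p in dict(tinA=(388,210),tinB=(363,249),tinC=(362,293)).items(): print(n,plane(ct,*p,0.06))
print("hook", tri([ray(ct,306,223),ray(cs,358,220)]))
print("reel",plane(ct,298,309,.05),"flux",plane(ct,455,275,.105))
t=cv2.imread("pics/top0.png");s=cv2.imread("pics/scene0.png")
a=cv2.resize(t[180:320,270:410],(560,560),interpolation=cv2.INTER_CUBIC)
b=cv2.resize(s[265:335,275:335],(240,280),interpolation=cv2.INTER_CUBIC);b2=cv2.resize(s[175:245,330:390],(240,280),interpolation=cv2.INTER_CUBIC)
cv2.imwrite("pics/crop1.png",np.hstack([a,np.vstack([b,b2])]))
E
```

```text
invalid input: not JSON, or not a number
tinA [ 0.7239 -0.2336  0.06  ]
tinB [ 0.6044 -0.1492  0.06  ]
tinC [ 0.4709 -0.1383  0.06  ]
hook [0.6387 0.0188 0.2803]
reel [0.432  0.0546 0.05  ] flux [ 0.5074 -0.4083  0.105 ]
```

View pics/crop1.png

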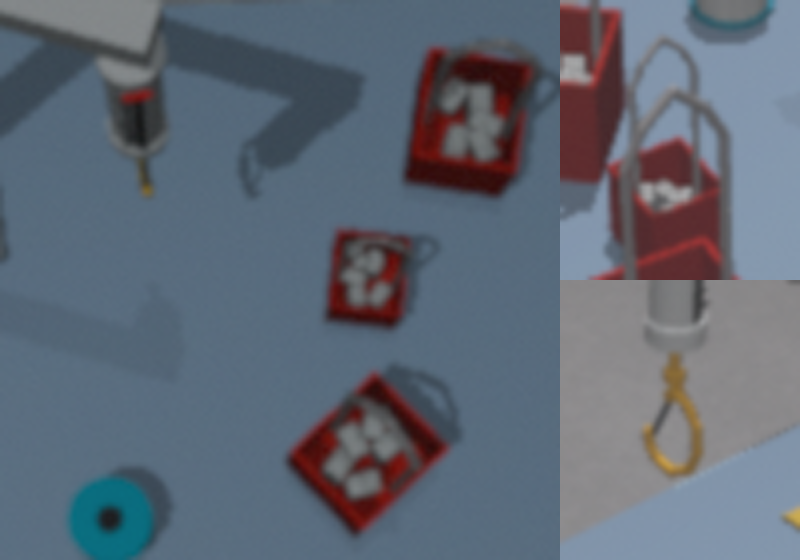

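Choice confirmed: tin B at top (363,249), crop (368,278), is clearly smaller than its neighbours at (470,120) and (370,450). The hook at crop (672,420) has its opening facing the robot. Next is a small test move that also shows what happens to the tilt.

```bash
python3 -m crank '[{"x":0,"y":0,"z":-0.03,"turn":0.18},{"x":0,"y":0,"z":-0.08,"turn":0.36},{"z":-0.1,"turn":0.36}]'
python3 - <<'E'
from h import *
print(env.get_obs())
ct=imaging.get_calibration("top")
print([plane(ct,u,v,0) for u,v in((228,206),(267,206),(271,248),(230,250))])
E
```

```text
{'time_s': 0.1, 'qpos': array([69.2199, 18.4368, -4.0153, 83.1677,  1.2966, 78.5409, -3.2594]), 'joint_velocities': array([-0.0122, -0.0576,  0.0375, -0.1689,  0.0006,  0.0332,  0.0877]), 'effort': array([  0.0001, -49.2572,  -0.4059, -31.3399,  -0.0645,   0.0395,
         0.0001]), 'tool_pos': array([ 0.2389, -0.604 ,  0.2406]), 'tool_rot': array([-179.8999,    0.0071,   21.5905]), 'force': array([-0.5202, -0.5571,  0.4125]), 'wrist_torque': array([ 0.0289, -0.0275,  0.0049]), 'grasp_force': 0.0, 'grip_width': 0.08680920035765739}
[array([0.7751, 0.2712, 0.    ]), array([0.7699, 0.1456, 0.    ]), array([0.6314, 0.1357, 0.    ]), array([0.6303, 0.2655, 0.    ])]invalid input
```

```bash
python3 -m crank '[{"x":0,"y":0,"z":-0.03,"turn":0.18},{"x":0,"y":0,"z":-0.08,"turn":0.36},{"x":0,"y":0,"z":-0.1,"turn":0.36}]'
```

```text
time_s: 0.48
tool_pos: [0.2394, -0.6051, 0.3447]
tool_rot: [179.8, -0.1, 0.9]
force: [0.7, -0.8, 0.6]
grip_width: 0.0869
grasp_force: 0.0
```

```bash
python3 -m crank '[{"x":0.02,"y":-0.05,"z":-0.025,"turn":0},{"x":0.04,"y":-0.1,"z":-0.05,"turn":0},{"x":0.06,"y":-0.15,"z":-0.075,"turn":0},{"x":0.08,"y":-0.2,"z":-0.1,"turn":0},{"x":0.1,"y":-0.25,"z":-0.125,"turn":0},{"x":0.12,"y":-0.3,"z":-0.15,"turn":0},{"x":0.14,"y":-0.35,"z":-0.175,"turn":0},{"x":0.155,"y":-0.4,"z":-0.2,"turn":0},{"x":0.17,"y":-0.45,"z":-0.22,"turn":0},{"x":0.18,"y":-0.5,"z":-0.23,"turn":0},{"x":0.19,"y":-0.55,"z":-0.24,"turn":0},{"x":0.2,"y":-0.6,"z":-0.25,"turn":0}]'
python3 - <<'E'
from h import *
print(env.get_obs()['qpos'])
ct=imaging.get_calibration("top"); im=cv2.imread("pics/top0.png")
b,g,r=[im[:,:,i].astype(int) for i in range(3)]
m=((r>70)&(r>2*g)&(r>2*b)).astype(np.uint8)
m[:232]=0;m[270:]=0;m[:,:345]=0;m[:,385:]=0
n,l,s,c=cv2.connectedComponentsWithStats(m)
print(s)
ys,xs=np.nonzero(m); P=np.array([xs,ys],np.float32).T
print(cv2.minAreaRect(P))
W=np.array([plane(ct,u,v,0.06)[:2] for u,v in cv2.convexHull(P)[:,0]],np.float32); print(W); print(cv2.minAreaRect(W*1000))
E
```

```text
time_s: 1.98
tool_pos: [0.429, 0.0006, 0.5917]
tool_rot: [180.0, 0.0, 0.9]
force: [2.1, -0.6, 0.8]
grip_width: 0.0868
grasp_force: 0.0
[ 35.6371  -3.5013 -35.6492  66.8758  -2.2451 115.9574 -89.9966]
[[     0      0    640    480 307105]
 [   355    238      1      2      2]
 [   357    238      2      1      2]
 [   354    241      1      6      6]
 [   365    243      5      8     25]
 [   353    250     17      9     56]
 [   370    250      1      4      4]]
((361.8536682128906, 248.31707763671875), (17.22732162475586, 19.65681266784668), 6.34019136428833)
[[ 0.5912 -0.1697]
 [ 0.576  -0.1657]
 [ 0.5771 -0.1385]
 [ 0.581  -0.1175]
 [ 0.6026 -0.1186]
 [ 0.6304 -0.1232]
 [ 0.6397 -0.1268]
 [ 0.6393 -0.136 ]
 [ 0.6224 -0.1655]
 [ 0.6192 -0.1684]
 [ 0.6005 -0.1702]]
((606.76220703125, -145.78353881835938), (52.20759963989258, 60.95267868041992), 80.63636779785156)
```

```bash
python3 -m crank '[{"x":0,"y":0,"z":-0.03,"turn":0},{"x":0,"y":0,"z":-0.06,"turn":0},{"x":0,"y":0,"z":-0.09,"turn":0},{"x":0,"y":0,"z":-0.12,"turn":0}]'
python3 -c "
from h import *
print(env.get_obs()['qpos'])"
```

```text
time_s: 2.48
tool_pos: [0.4326, -0.0011, 0.6388]
tool_rot: [179.9, -4.2, 1.0]
force: [0.5, -0.0, -0.1]
grip_width: 0.0869
grasp_force: 0.0
[ 46.3866  -3.1192 -45.3404  60.3499  -2.5832 117.6101 -89.3259]
```

```bash
python3 -m crank '[{"x":0,"y":0,"z":-0.06,"turn":0},{"x":0,"y":0,"z":-0.12,"turn":0},{"x":0,"y":0,"z":-0.18,"turn":0},{"x":0,"y":0,"z":-0.24,"turn":0},{"x":0,"y":0,"z":-0.30,"turn":0},{"x":0,"y":0,"z":-0.30,"turn":0}]'
python3 -c "
from h import *
print(env.get_obs()['qpos'])"
```

```text
time_s: 3.22
tool_pos: [0.4302, -0.0013, 0.6746]
tool_rot: [179.9, -8.7, 1.0]
force: [-0.7, 0.2, -0.4]
grip_width: 0.0869
grasp_force: 0.0
[ 38.1367  -4.0911 -36.5615  56.9521  -3.0396 117.6054 -89.1969]
```

```bash
python3 -m crank '[{"x":0,"y":0,"z":0,"turn":0}]';  python3 -m crank '[{"x":0.3,"y":0,"z":-0.3,"turn":0},{"x":0.3,"y":0,"z":-0.3,"turn":0},{"x":0.3,"y":0,"z":-0.3,"turn":0},{"x":0.3,"y":0,"z":-0.3,"turn":0}]'
python3 -c "
from h import *
print(env.get_obs()['qpos'])"
```

```text
time_s: 3.35
tool_pos: [0.4301, -0.0013, 0.6748]
tool_rot: [179.9, -8.7, 1.0]
force: [-0.0, -0.6, 0.1]
grip_width: 0.087
grasp_force: 0.0
time_s: 3.85
tool_pos: [0.4947, -0.0134, 0.6974]
tool_rot: [-179.3, -11.5, 0.7]
force: [0.4, -0.8, 0.0]
grip_width: 0.0871
grasp_force: 0.0
[-13.785    2.9409  14.1484  48.0829  -1.86   117.6085 -89.9943]
```

```bash
python3 -m crank '[{"x":0,"y":0,"z":-0.06,"turn":0},{"x":0,"y":0,"z":-0.12,"turn":0},{"x":-0.02,"y":0,"z":-0.3,"turn":0},{"x":-0.02,"y":0,"z":-0.5,"turn":0},{"x":-0.02,"y":0,"z":-0.5,"turn":0},{"x":-0.02,"y":0,"z":-0.5,"turn":0},{"x":-0.02,"y":0,"z":-0.5,"turn":0},{"x":-0.02,"y":0,"z":-0.5,"turn":0}]'
python3 -c "
from h import *
print(env.get_obs()['qpos'])"
```

```text
time_s: 4.85
tool_pos: [0.4334, -0.0159, 0.7349]
tool_rot: [-179.3, -16.1, 0.6]
force: [0.5, 0.5, -0.6]
grip_width: 0.0869
grasp_force: 0.0
[ 28.5881  -3.6917 -25.4594  49.6477  -3.643  117.6064 -88.5351]
```

```bash
for i in 1; do python3 -m crank '[{"x":0.1,"y":0,"z":-0.3,"turn":0},{"x":0.1,"y":0,"z":-0.3,"turn":0},{"x":0.1,"y":0,"z":-0.3,"turn":0},{"x":0.1,"y":0,"z":-0.3,"turn":0}]' | sed -n 1,3p
python3 -m crank '[{"x":0.1,"y":0,"z":-0.3,"turn":0},{"x":0.1,"y":0,"z":-0.3,"turn":0},{"x":0.1,"y":0,"z":-0.3,"turn":0},{"x":0.1,"y":0,"z":-0.3,"turn":0}]'| sed -n 1,3p
python3 -m crank '[{"x":0.1,"y":0,"z":-0.3,"turn":0},{"x":0.1,"y":0,"z":-0.3,"turn":0},{"x":0.1,"y":0,"z":-0.3,"turn":0},{"x":0.1,"y":0,"z":-0.3,"turn":0}]'| sed -n 1,3p; done
python3 -c "
from h import *
print(env.get_obs()['qpos'])"
```

```text
time_s: 5.35
tool_pos: [0.4468, -0.0142, 0.7728]
tool_rot: [-179.4, -20.6, 0.7]
time_s: 5.85
tool_pos: [0.4419, -0.0143, 0.8086]
tool_rot: [-179.4, -25.1, 0.6]
time_s: 6.35
tool_pos: [0.4253, -0.0143, 0.8439]
tool_rot: [-179.5, -29.5, 0.5]
[ 38.1757  -2.348  -34.5249  34.7801  -4.2475 117.6105 -88.9844]
```

```bash
python3 -m crank '[{"x":0.15,"y":0,"z":-0.3,"turn":0},{"x":0.15,"y":0,"z":-0.3,"turn":0},{"x":0.15,"y":0,"z":-0.3,"turn":0},{"x":0.15,"y":0,"z":-0.3,"turn":0}]' | sed -n 1,3p
python3 -m crank '[{"x":0.15,"y":0,"z":-0.3,"turn":0},{"x":0.15,"y":0,"z":-0.3,"turn":0},{"x":0.15,"y":0,"z":-0.3,"turn":0},{"x":0.15,"y":0,"z":-0.3,"turn":0}]'| sed -n 1,3p
python3 -c "
from h import *
print(env.get_obs()['qpos'])"
```

```text
time_s: 6.85
tool_pos: [0.4197, -0.0139, 0.8777]
tool_rot: [-179.5, -33.9, 0.5]
time_s: 7.35
tool_pos: [0.4007, -0.0132, 0.9099]
tool_rot: [-179.5, -38.2, 0.4]
[ 39.417   -2.4013 -34.4553  26.2019  -5.5169 117.6132 -89.1442]
```

```bash
python3 - <<'E'
from h import *
c=imaging.get_calibration("wrist"); im=imaging.read_camera("wrist")
cv2.imwrite("pics/w1.png",im[:,:,::-1]); np.save("w1.npy",c,allow_pickle=True); print(c)
print(proj(c,[.607,-.146,.03]),proj(c,[.471,-.138,.03]),proj(c,[.63,.02,.275]))
E
```

```text
{'camera_matrix': array([[423.0739,   0.    , 313.8439],
       [  0.    , 423.0739, 243.3567],
       [  0.    ,   0.    ,   1.    ]]), 'position': array([ 0.3809, -0.0139,  1.0758]), 'attitude': array([ 20.3044,   0.3485, -89.3201])}
[370.2765 304.1745] [368.8827 360.3596] [300.6707 265.5764]
```

View pics/w1.png

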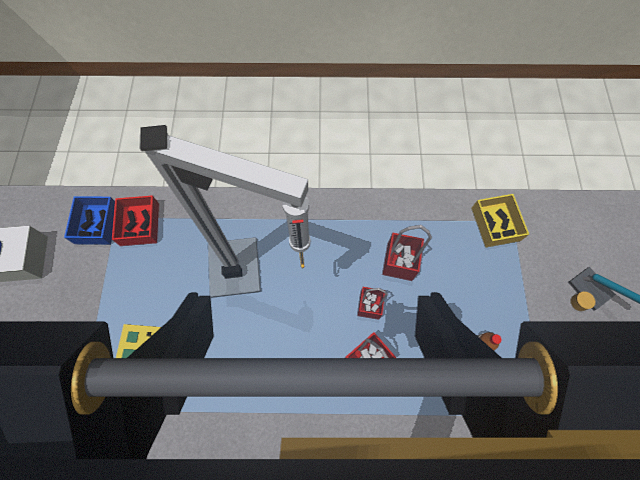

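The wrist view shows tin B at (372,302), tin A at (405,255), tin C partly hidden at (370,350) and the hook at (302,265). I'll enlarge the bails and hook to get exact pixels.

```bash
python3 - <<'E'
from h import *
def cr(f,x,y,w,h,k): 
    i=cv2.imread(f"pics/{f}.png")[y:y+h,x:x+w]; return cv2.resize(i,(w*k,h*k),interpolation=cv2.INTER_CUBIC)
# tiles 260x300 : 
k=5
a=np.hstack([cr("top0",340,230,53,60,k),cr("scene0",255,220,53,60,k),cr("scene0",275,270,53,60,k)])
b=np.hstack([cr("w1",350,278,53,60,k),cr("w1",275,225,53,60,k),cr("top0",285,185,53,60,k)])
cv2.imwrite("pics/crop2.png",np.vstack([a,b]))
E
```

```text
(no output)
```

View pics/crop2.png

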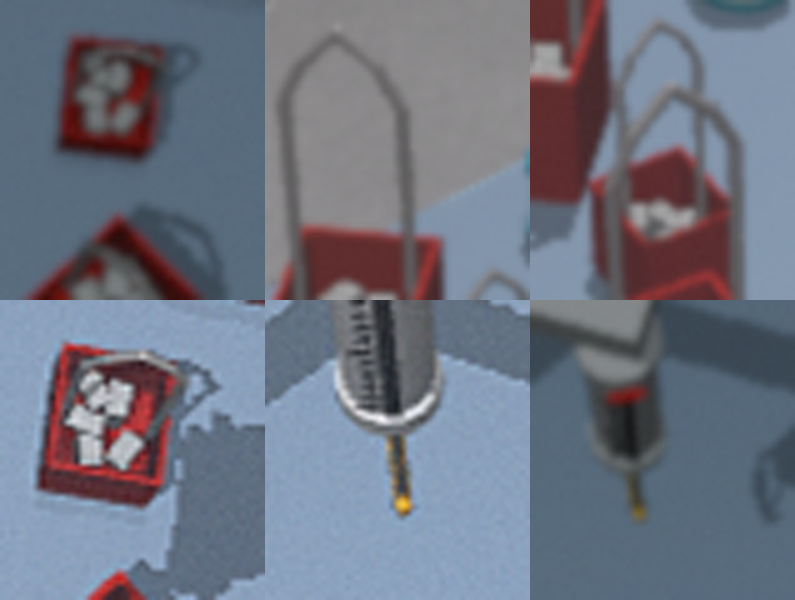

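The crops give these pixels: B's bail apex at scene (301,275) and wrist (379,289); hook bottom at wrist (302.6,266), top (306.6,228) and scene (358.7,222.5); C's apex at scene (269,227).

```bash
python3 - <<'E'
from h import *
cw=np.load("w1.npy",allow_pickle=True).item();ct=imaging.get_calibration("top"); cs=imaging.get_calibration("scene")
print("Bapex",tri([ray(cw,379,289),ray(cs,301,274.8)]))
for p in ((363.6,287),(360,311.6),(382.4,313.6),(387,290)): print("rim",plane(cw,*p,.06))
print("hook",tri([ray(cw,302.6,266.4),ray(ct,306.6,227.6),ray(cs,358.7,222.5)]),tri([ray(cw,302.6,266.4),ray(cs,358.7,222.5)]))
print("hook z=.27",plane(cw,302.6,266.4,.27),plane(ct,306.6,227.6,.27),plane(cs,358.7,222.5,.268))
p,d=ray(cs,269,227.4); q=np.array([.471,-.138]); t=((q-p[:2])@d[:2])/(d[:2]@d[:2]); print("Capex",p+t*d)
im=cv2.imread("pics/top0.png")
# base quad of scale in wrist
for u,v in ((208,240),(258,238),(260,292),(212,297)): print("base",plane(cw,u,v,.005))
E
```

```text
Bapex [ 0.6105 -0.147   0.1734]
rim [ 0.6432 -0.1272  0.06  ]
rim [ 0.5821 -0.1168  0.06  ]
rim [ 0.5778 -0.1706  0.06  ]
rim [ 0.6362 -0.1845  0.06  ]
hook [0.6319 0.0196 0.2678] [0.6341 0.021  0.2685]
hook z=.27 [0.6299 0.0163 0.27  ] [0.6274 0.0162 0.27  ] [0.6355 0.0274 0.268 ]
Capex [ 0.4712 -0.1378  0.2438]
base [0.784  0.2844 0.005 ]
base [0.7911 0.149  0.005 ]
base [0.6413 0.1352 0.005 ]
base [0.6269 0.2585 0.005 ]
```

C's bail apex (z about 0.244) stands right behind B, where the tilted hand would go. So I'll first lift B by its bail legs from above, set it down in the clear at about (0.56, 0.02), and regrasp the box there. Before that I'll descend and ease the tilt to about 34°.

```bash
python3 -m crank '[{"x":-0.034,"y":0,"z":0.043,"turn":0},{"x":-0.068,"y":0,"z":0.087,"turn":0},{"x":-0.103,"y":0,"z":0.131,"turn":0},{"x":-0.137,"y":0,"z":0.175,"turn":0},{"x":-0.172,"y":0,"z":0.218,"turn":0},{"x":-0.206,"y":0,"z":0.262,"turn":0},{"x":-0.24,"y":0,"z":0.306,"turn":0},{"x":-0.275,"y":0,"z":0.349,"turn":0},{"x":-0.309,"y":0,"z":0.393,"turn":0},{"x":-0.309,"y":0,"z":0.393,"turn":0}]' | sed -n 1,3p
python3 -m crank '[{"x":-0.045,"y":0,"z":-0.035,"turn":0},{"x":-0.09,"y":0,"z":-0.07,"turn":0},{"x":-0.09,"y":0,"z":-0.07,"turn":0}]' | sed -n 1,3p
python3 -c "
from h import *
print(env.get_obs()['qpos'])"
```

```text
time_s: 8.65
tool_pos: [0.4934, -0.0888, 0.4839]
tool_rot: [-165.8, -25.1, -8.8]
time_s: 9.02
tool_pos: [0.4747, -0.0994, 0.5136]
tool_rot: [-162.3, -27.1, -7.4]
[ 32.1628 -17.1695  -3.9035  94.3328 -27.3458  84.154  -66.5461]
```

```bash
cat > t.py <<'E'
from h import *
import sys
def T(): 
    o=env.get_obs(); M=R(o['tool_rot']); return o['tool_pos'],M
if __name__=="__main__":
    p,M=T(); print('t',env.get_obs()['time_s'],'pos',p,'toolz',M[:,2],'tooly',M[:,1],'q',env.get_obs()['qpos'])
    for a in sys.argv[1:]:
        w=np.array(eval(a),float); d=w-p; print(a,'shift',M.T@d,'dist',np.linalg.norm(d))
E
python3 t.py "(.2,-.5,.75)" "(.475,-.099,.70)"
```

```text
t 9.025 pos [ 0.4747 -0.0994  0.5136] toolz [ 0.469   0.2464 -0.8481] tooly [ 0.0151 -0.9624 -0.2713] q [ 32.1628 -17.1695  -3.9035  94.3328 -27.3458  84.154  -66.5461]
(.2,-.5,.75) shift [-0.0891  0.3173 -0.4281] dist 0.5402471564072906
(.475,-.099,.70) shift [ 0.0851 -0.0509 -0.1579] dist 0.18642415461741085
```

```bash
python3 -m crank '[{"x":-0.009,"y":0.032,"z":-0.043,"turn":0},{"x":-0.018,"y":0.064,"z":-0.086,"turn":0},{"x":-0.027,"y":0.095,"z":-0.128,"turn":0},{"x":-0.036,"y":0.127,"z":-0.171,"turn":0},{"x":-0.045,"y":0.159,"z":-0.214,"turn":0},{"x":-0.053,"y":0.19,"z":-0.257,"turn":0},{"x":-0.062,"y":0.222,"z":-0.3,"turn":0},{"x":-0.071,"y":0.254,"z":-0.343,"turn":0},{"x":-0.08,"y":0.286,"z":-0.385,"turn":0},{"x":-0.089,"y":0.317,"z":-0.428,"turn":0},{"x":-0.089,"y":0.317,"z":-0.428,"turn":0}]' | sed -n 1,3p
python3 t.py "(.2,-.5,1.05)" "(.2,-.5,.75)"
```

```text
time_s: 10.4
tool_pos: [0.3231, -0.3888, 0.6534]
tool_rot: [-162.3, -22.9, -5.5]
t 10.4 pos [ 0.3231 -0.3888  0.6534] toolz [ 0.3972  0.2681 -0.8777] tooly [ 0.0273 -0.9594 -0.2807] q [104.2875  13.0512 -52.8735  51.4032 -20.5455 117.1392 -49.5383]
(.2,-.5,1.05) shift [ 0.0509 -0.0081 -0.4268] dist 0.4298931324944241
(.2,-.5,.75) shift [-0.0656  0.0762 -0.1635] dist 0.1919308894197087
```

```bash
python3 -m crank '[{"x":0.116,"y":-0.084,"z":-0.263,"turn":0},{"x":0.116,"y":-0.084,"z":-0.263,"turn":0},{"x":0.116,"y":-0.084,"z":-0.263,"turn":0},{"x":0.116,"y":-0.084,"z":-0.263,"turn":0}]' | sed -n 1,3p
python3 t.py
```

```text
time_s: 10.9
tool_pos: [0.3549, -0.3472, 0.7291]
tool_rot: [-163.4, -26.6, -6.4]
t 10.9 pos [ 0.3549 -0.3472  0.7291] toolz [ 0.4587  0.2355 -0.8568] tooly [ 0.0207 -0.9668 -0.2546] q [108.1569  18.9987 -79.199   41.8581  -8.7303 117.5938 -65.2902]
```

```bash
python3 t.py "(.02,-.5,.62)"|tail -1
```

```text
(.02,-.5,.62) shift [-0.3313  0.1686 -0.0961] dist 0.3839688169976891
```

```bash
python3 -m crank '[{"x":-0.047,"y":0.024,"z":-0.014,"turn":0},{"x":-0.095,"y":0.048,"z":-0.027,"turn":0},{"x":-0.142,"y":0.072,"z":-0.041,"turn":0},{"x":-0.19,"y":0.096,"z":-0.055,"turn":0},{"x":-0.237,"y":0.12,"z":-0.069,"turn":0},{"x":-0.284,"y":0.145,"z":-0.082,"turn":0},{"x":-0.331,"y":0.169,"z":-0.096,"turn":0},{"x":-0.331,"y":0.169,"z":-0.096,"turn":0},{"x":-0.331,"y":0.169,"z":-0.096,"turn":0}]' | sed -n 1,3p
python3 t.py
```

```text
time_s: 12.02
tool_pos: [0.0409, -0.4943, 0.5805]
tool_rot: [-166.1, -28.1, -6.9]
t 12.025 pos [ 0.0409 -0.4943  0.5805] toolz [ 0.4826  0.1833 -0.8565] tooly [-0.0042 -0.9774 -0.2115] q [148.3759  25.4264 -79.2016  57.7103  -6.918  117.599  -26.4061]
```

```bash
python3 -m crank '[{"x":0.14,"y":-0.063,"z":-0.257,"turn":0},{"x":0.14,"y":-0.063,"z":-0.257,"turn":0},{"x":0.14,"y":-0.063,"z":-0.257,"turn":0},{"x":0.14,"y":-0.063,"z":-0.257,"turn":0}]' | sed -n 1,3p
python3 t.py
```

```text
time_s: 12.52
tool_pos: [0.1064, -0.4808, 0.6554]
tool_rot: [-169.3, -30.5, -7.5]
t 12.525 pos [ 0.1064 -0.4808  0.6554] toolz [ 0.5192  0.1191 -0.8463] tooly [-0.0344 -0.9865 -0.1599] q [143.4803  21.6882 -79.2008  51.1849 -11.6068 117.6014 -34.2602]
```

```bash
python3 -m crank '[{"x":0.14,"y":-0.05,"z":-0.257,"turn":0},{"x":0.14,"y":-0.05,"z":-0.257,"turn":0},{"x":0.14,"y":-0.05,"z":-0.257,"turn":0},{"x":0.14,"y":-0.05,"z":-0.257,"turn":0}]' | sed -n 1,3p
python3 -m crank '[{"x":0.14,"y":-0.04,"z":-0.257,"turn":0},{"x":0.14,"y":-0.04,"z":-0.257,"turn":0},{"x":0.14,"y":-0.04,"z":-0.257,"turn":0},{"x":0.14,"y":-0.04,"z":-0.257,"turn":0}]' | sed -n 1,3p
python3 t.py
```

```text
time_s: 13.02
tool_pos: [0.16, -0.4629, 0.7261]
tool_rot: [-172.0, -33.7, -8.2]
time_s: 13.52
tool_pos: [0.1996, -0.4355, 0.7907]
tool_rot: [-174.4, -37.3, -8.8]
t 13.525 pos [ 0.1996 -0.4355  0.7907] toolz [ 0.6104  0.0048 -0.7921] tooly [-0.0933 -0.9926 -0.0779] q [131.5477  17.9564 -79.1575  36.1461 -14.8474 117.6071 -50.0504]
```

```bash
python3 t.py "(.5,-.2,.65)" "(.58,-.15,.45)"
```

```text
t 13.525 pos [ 0.1996 -0.4355  0.7907] toolz [ 0.6104  0.0048 -0.7921] tooly [-0.0933 -0.9926 -0.0779] q [131.5477  17.9564 -79.1575  36.1461 -14.8474 117.6071 -50.0504]
(.5,-.2,.65) shift [ 0.1225 -0.2508  0.2959] dist 0.4067927455912884
(.58,-.15,.45) shift [ 0.0582 -0.2923  0.5034] dist 0.5850514937269161
```

```bash
python3 -m crank '[{"x":0.012,"y":-0.025,"z":0.03,"turn":0},{"x":0.025,"y":-0.05,"z":0.06,"turn":-0.03},{"x":0.038,"y":-0.078,"z":0.092,"turn":-0.06},{"x":0.052,"y":-0.106,"z":0.125,"turn":-0.09},{"x":0.066,"y":-0.135,"z":0.159,"turn":-0.127},{"x":0.08,"y":-0.164,"z":0.193,"turn":-0.127},{"x":0.095,"y":-0.193,"z":0.228,"turn":-0.127},{"x":0.109,"y":-0.222,"z":0.262,"turn":-0.127},{"x":0.122,"y":-0.25,"z":0.296,"turn":-0.127},{"x":0.122,"y":-0.25,"z":0.296,"turn":-0.127}]' | sed -n 1,3p
python3 t.py "(.6,-.148,.45)" "(.6,-.148,.25)"
```

```text
time_s: 14.78
tool_pos: [0.5023, -0.1937, 0.6479]
tool_rot: [-179.9, -37.5, 1.0]
t 14.775 pos [ 0.5023 -0.1937  0.6479] toolz [ 0.6092  0.0136 -0.7929] tooly [ 0.0198 -0.9998 -0.0019] q [ 83.4226 -16.7089 -35.2853  77.2321 -36.593   88.1736 -50.0724]
(.6,-.148,.45) shift [-0.0425 -0.0434  0.2171] dist 0.22544583118202874
(.6,-.148,.25) shift [-0.1643 -0.043   0.3757] dist 0.4123174322224458
```

```bash
python3 t.py "(.64,-.15,.58)"|tail -1;  python3 -m crank '[{"x":0.016,"y":-0.01,"z":0.034,"turn":0},{"x":0.032,"y":-0.02,"z":0.069,"turn":0},{"x":0.05,"y":-0.03,"z":0.104,"turn":0},{"x":0.067,"y":-0.041,"z":0.139,"turn":0}]' | sed -n 1,3p
python3 t.py "(.615,-.148,.24)"
```

```text
(.64,-.15,.58) shift [ 0.0684 -0.0408  0.1384] dist 0.15968685850797004
time_s: 15.28
tool_pos: [0.6368, -0.1611, 0.5794]
tool_rot: [-180.0, -37.6, 0.2]
t 15.275 pos [ 0.6368 -0.1611  0.5794] toolz [ 0.61    0.0019 -0.7924] tooly [ 0.0031 -1.     -0.    ] q [ 84.3264  -6.6002 -58.4613  77.3907 -21.3672  71.6453 -65.067 ]
(.615,-.148,.24) shift [-0.2243 -0.0131  0.2557] dist 0.3403830018710995
```

```bash
python3 -m crank '[{"x":-0.03,"y":-0.002,"z":0.034,"turn":0},{"x":-0.062,"y":-0.004,"z":0.071,"turn":0},{"x":-0.094,"y":-0.006,"z":0.108,"turn":0},{"x":-0.127,"y":-0.008,"z":0.145,"turn":0},{"x":-0.16,"y":-0.01,"z":0.182,"turn":0},{"x":-0.193,"y":-0.012,"z":0.219,"turn":0},{"x":-0.224,"y":-0.013,"z":0.256,"turn":0},{"x":-0.224,"y":-0.013,"z":0.256,"turn":0}]' | sed -n 1,3p
python3 - <<'E'
from h import *
im=imaging.read_camera("scene"); cv2.imwrite("pics/s2.png",im[:,:,::-1])
a=cv2.resize(im[100:400,150:450,::-1],(600,600),interpolation=cv2.INTER_CUBIC)
cv2.imwrite("pics/s2c.png",a)
E
python3 t.py
```

```text
time_s: 16.27
tool_pos: [0.6124, -0.1468, 0.2364]
tool_rot: [-179.6, -37.2, 0.0]
t 16.325 pos [ 0.6146 -0.1476  0.2402] toolz [ 0.6094  0.0047 -0.7928] tooly [ 0.0043 -1.     -0.0026] q [ 79.6775  -7.3385 -58.1602 116.6111 -32.9228  35.3742 -48.3108]
```

View pics/s2c.png

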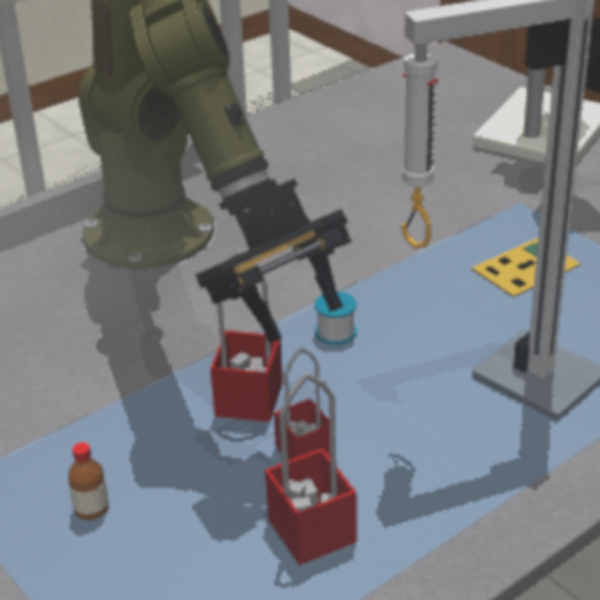

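In the scene crop the wrist behind the hand is narrow, about 70–80 mm. C's bail is hidden under the hand at (235,300), while A's apex at (318,380) and B's at (303,352) are both visible and clear. The computed clearance over C at the grasp is about 25 mm, so I'll descend.

```bash
python3 t.py "(.613,-.148,.143)"|tail -1; python3 -m crank '[{"x":-0.02,"y":0,"z":0.025,"turn":0},{"x":-0.04,"y":0,"z":0.05,"turn":0},{"x":-0.06,"y":0,"z":0.076,"turn":0},{"x":-0.06,"y":0,"z":0.076,"turn":0}]'
python3 -m crank '[{"x":0,"y":0,"z":0,"turn":0},{"x":0,"y":0,"z":0,"turn":0},{"x":0,"y":0,"z":0,"turn":0},{"x":0,"y":0,"z":0,"turn":0}]' 0.03 30
python3 t.py
```

```text
(.613,-.148,.143) shift [-0.0605  0.0006  0.0761] dist 0.09719548956401365
time_s: 16.82
tool_pos: [0.6144, -0.1476, 0.1442]
tool_rot: [-179.8, -37.6, 0.2]
force: [0.4, 0.8, -0.1]
grip_width: 0.0871
grasp_force: 0.0
time_s: 17.32
tool_pos: [0.6146, -0.147, 0.1447]
tool_rot: [179.9, -37.7, 0.4]
force: [0.9, -0.5, -0.1]
grip_width: 0.0547
grasp_force: 0.0
t 17.325 pos [ 0.6146 -0.147   0.1447] toolz [ 0.6111  0.0032 -0.7915] tooly [ 0.0061 -1.      0.0007] q [ 77.8738   5.0613 -61.9563 122.5665 -18.7851  19.8685 -56.4812]
```

```bash

python3 -m crank '[{"x":0,"y":0,"z":0,"turn":0},{"x":0,"y":0,"z":0,"turn":0},{"x":0,"y":0,"z":0,"turn":0}]' | tail -3
python3 t.py "(.614,-.148,.21)"
```

```text
force: [0.4, 2.3, 1.9]
grip_width: 0.0468
grasp_force: 30.1
t 17.7 pos [ 0.6147 -0.1461  0.1443] toolz [ 0.6109  0.0049 -0.7917] tooly [ 0.007  -1.     -0.0007] q [ 77.8456   5.1359 -61.9937 122.5757 -18.7898  19.8594 -56.4929]
(.614,-.148,.21) shift [ 0.0396  0.0018 -0.0524] dist 0.0657376774496576
```

```bash
python3 -m crank '[{"x":0.003,"y":0,"z":-0.004,"turn":0},{"x":0.009,"y":0,"z":-0.012,"turn":0},{"x":0.018,"y":0,"z":-0.024,"turn":0},{"x":0.018,"y":0,"z":-0.024,"turn":0}]'
python3 t.py "(.614,-.05,.175)" "(.565,.02,.175)"
```

```text
time_s: 18.2
tool_pos: [0.6126, -0.1473, 0.1731]
tool_rot: [180.0, -37.5, 0.3]
force: [0.2, -1.2, -8.8]
grip_width: 0.047
grasp_force: 29.7
t 18.2 pos [ 0.6126 -0.1473  0.1731] toolz [ 0.6087  0.0031 -0.7934] tooly [ 0.0056 -1.      0.0004] q [ 81.5507   0.4462 -63.7737 121.102  -25.8346  24.8643 -51.4927]
(.614,-.05,.175) shift [ 0.0028 -0.0973 -0.0004] dist 0.09730280690789576
(.565,.02,.175) shift [-0.0358 -0.1675 -0.03  ] dist 0.17391772259590757
```

```bash
python3 -m crank '[{"x":0,"y":-0.008,"z":0,"turn":0},{"x":0,"y":-0.025,"z":0,"turn":0},{"x":0,"y":-0.045,"z":0,"turn":0},{"x":-0.002,"y":-0.065,"z":-0.002,"turn":0},{"x":-0.007,"y":-0.085,"z":-0.006,"turn":0},{"x":-0.014,"y":-0.105,"z":-0.012,"turn":0},{"x":-0.021,"y":-0.125,"z":-0.018,"turn":0},{"x":-0.028,"y":-0.145,"z":-0.024,"turn":0},{"x":-0.034,"y":-0.16,"z":-0.029,"turn":0},{"x":-0.036,"y":-0.167,"z":-0.03,"turn":0},{"x":-0.036,"y":-0.167,"z":-0.03,"turn":0},{"x":-0.036,"y":-0.167,"z":-0.03,"turn":0}]'
python3 t.py "(.565,.02,.146)"
```

```text
time_s: 19.7
tool_pos: [0.566, 0.0207, 0.1757]
tool_rot: [-180.0, -37.6, 0.4]
force: [0.5, 0.2, -8.2]
grip_width: 0.0467
grasp_force: 29.8
t 19.7 pos [0.566  0.0207 0.1757] toolz [ 0.6105  0.0046 -0.792 ] tooly [ 0.0074 -1.     -0.0001] q [ 55.3087 -17.0658 -54.8118 129.6926 -30.4182  24.7771 -68.8562]
(.565,.02,.146) shift [-0.0189  0.0007  0.023 ] dist 0.029743267413918632
```

```bash
python3 -m crank '[{"x":0.005,"y":0,"z":0.004,"turn":0},{"x":0.013,"y":0,"z":0.01,"turn":0},{"x":0.006,"y":0,"z":0.019,"turn":0},{"x":-0.001,"y":0,"z":0.028,"turn":0},{"x":-0.003,"y":0,"z":0.031,"turn":0},{"x":-0.005,"y":0,"z":0.033,"turn":0},{"x":-0.005,"y":0,"z":0.033,"turn":0},{"x":-0.005,"y":0,"z":0.033,"turn":0}]'
python3 t.py "(.582,.02,.146)"
```

```text
time_s: 20.7
tool_pos: [0.583, 0.0199, 0.1476]
tool_rot: [180.0, -37.7, 0.3]
force: [0.7, -0.4, -8.8]
grip_width: 0.0467
grasp_force: 29.9
t 20.7 pos [0.583  0.0199 0.1476] toolz [ 0.612   0.0036 -0.7908] tooly [ 0.006  -1.      0.0001] q [ 62.9246 -11.0557 -64.2781 129.3516 -23.7671  18.8792 -73.9626]
(.582,.02,.146) shift [-0.0017 -0.0001  0.0006] dist 0.0018286640523423586
```

```bash
python3 -m crank '[{"x":-0.001,"y":0,"z":0.0015,"turn":0},{"x":-0.002,"y":0,"z":0.003,"turn":0},{"x":-0.003,"y":0,"z":0.004,"turn":0},{"x":-0.003,"y":0,"z":0.004,"turn":0}]'
python3 - <<'E'
from h import *
im=imaging.read_camera("scene"); cv2.imwrite("pics/s3.png",im[:,:,::-1])
E
```

```text
time_s: 21.2
tool_pos: [0.586, 0.0198, 0.1456]
tool_rot: [179.9, -38.1, 0.4]
force: [-2.5, 0.2, 6.4]
grip_width: 0.0471
grasp_force: 29.6
```

```bash
python3 -m crank '[{"x":0.0015,"y":0,"z":-0.002,"turn":0},{"x":0.0015,"y":0,"z":-0.002,"turn":0},{"x":0.0015,"y":0,"z":-0.002,"turn":0},{"x":0.0015,"y":0,"z":-0.002,"turn":0},{"x":-0.008,"y":0,"z":-0.0125,"turn":0},{"x":-0.008,"y":0,"z":-0.0125,"turn":0},{"x":-0.008,"y":0,"z":-0.0125,"turn":0}]' 0.087
python3 - <<'E'
from h import *
c=imaging.get_calibration("wrist"); im=imaging.read_camera("wrist"); np.save("w2.npy",c,allow_pickle=True)
im=im[:,:,::-1]; cv2.imwrite("pics/w2.png",im)
s=imaging.read_camera("scene")[:,:,::-1]; cv2.imwrite("pics/s4.png",s)
a=cv2.resize(s[150:350,250:450],(400,400),interpolation=cv2.INTER_CUBIC)
b=cv2.resize(im,(400,300));b=np.vstack([b,np.zeros((100,400,3),np.uint8)])
cv2.imwrite("pics/c4.png",np.hstack([a,b]))
E
python3 t.py
```

```text
time_s: 22.12
tool_pos: [0.5688, 0.0202, 0.1469]
tool_rot: [-180.0, -37.7, 0.4]
force: [0.7, -0.1, 0.4]
grip_width: 0.0869
grasp_force: 0.0
t 22.225 pos [0.5688 0.0201 0.1469] toolz [ 0.6109  0.0043 -0.7917] tooly [ 0.0064 -1.     -0.0004] q [ 58.1616 -13.1341 -59.336  131.0574 -27.298   19.5757 -71.1315]
```

View pics/c4.png

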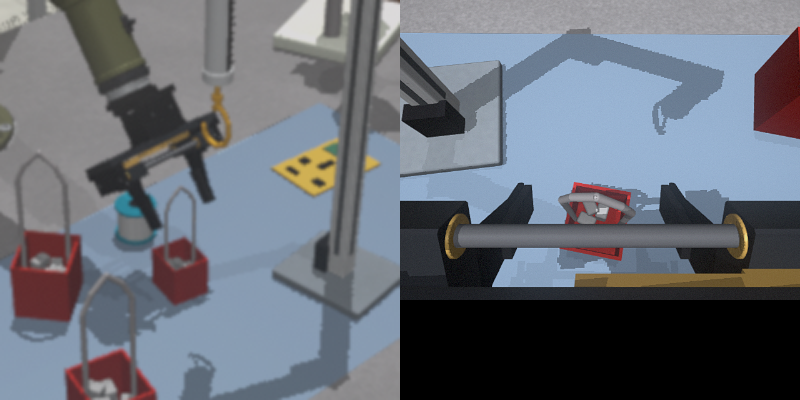

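The tin stands upright and clear, between the fingers and yawed slightly. Its apex is at scene (339,244) and wrist (317,315).

```bash
python3 - <<'E'
from h import *
cw=np.load("w2.npy",allow_pickle=True).item(); cs=imaging.get_calibration("scene")
print(tri([ray(cw,317,315),ray(cs,339,244)]),plane(cw,317,315,.174),plane(cs,339,244,.174))
im=cv2.imread("pics/s4.png"); b,g,r=[im[:,:,i].astype(int) for i in range(3)]
m=(r>70)&(r>2*g)&(r>2*b); m[:,:320]=0;m[:,362:]=0;m[:240]=0;m[:310]&=True;m[310:]=0
ys,xs=np.nonzero(m);print(xs.min(),xs.max(),ys.min(),ys.max())
E
python3 t.py "(.570,.02,.033)"|tail -1
```

```text
[0.5741 0.018  0.1738] [0.5754 0.0198 0.174 ] [0.5732 0.0159 0.174 ]
328 352 272 284
(.570,.02,.033) shift [-0.0686  0.0002  0.0909] dist 0.11387268480997825
```

```bash
python3 -m crank '[{"x":-0.005,"y":0,"z":-0.004,"turn":0},{"x":-0.02,"y":0.001,"z":0.016,"turn":0},{"x":-0.038,"y":0.001,"z":0.039,"turn":0},{"x":-0.056,"y":0.001,"z":0.063,"turn":0},{"x":-0.074,"y":0.001,"z":0.0866,"turn":0},{"x":-0.074,"y":0.001,"z":0.0866,"turn":0}]'
python3 t.py
```

```text
time_s: 22.98
tool_pos: [0.5622, 0.008, 0.0763]
tool_rot: [-179.8, -37.8, -1.1]
force: [0.1, 0.3, 0.9]
grip_width: 0.0869
grasp_force: 0.0
t 22.975 pos [0.5622 0.008  0.0763] toolz [ 0.6134 -0.0078 -0.7898] tooly [-0.0164 -0.9999 -0.0028] q [  43.0336   -0.3401  -48.2386  135.5683   26.2812    7.7764 -121.1851]
```

Near x=0.56 the wrist joint runs into its lower limit when the hand goes low. So I'll pick the tin up by the legs again and set it further out, at about (0.69, -0.10), for the box grasp.

```bash
python3 t.py "(.566,.018,.147)" "(.579,.019,.147)"|tail -2; python3 -m crank '[{"x":0.011,"y":-0.002,"z":-0.014,"turn":0},{"x":0.023,"y":-0.005,"z":-0.028,"turn":0},{"x":0.035,"y":-0.008,"z":-0.042,"turn":0},{"x":0.047,"y":-0.01,"z":-0.054,"turn":0.02},{"x":0.047,"y":-0.01,"z":-0.054,"turn":0.02},{"x":0.057,"y":-0.01,"z":-0.046,"turn":0.02},{"x":0.057,"y":-0.01,"z":-0.046,"turn":0.02}]'
python3 t.py
```

```text
(.566,.018,.147) shift [ 0.0462 -0.0103 -0.0536] dist 0.07150733446946153
(.579,.019,.147) shift [ 0.0565 -0.0115 -0.0456] dist 0.0735011033076946
time_s: 23.85
tool_pos: [0.5789, 0.0193, 0.1471]
tool_rot: [-178.9, -37.8, -2.3]
force: [-0.5, 0.3, -0.4]
grip_width: 0.0873
grasp_force: 0.0
t 23.85 pos [0.5789 0.0193 0.1471] toolz [ 0.6125 -0.0054 -0.7905] tooly [-0.0288 -0.9995 -0.0154] q [ 38.2875  -7.7149 -42.8922 130.3219  -3.8732  17.7625 -94.794 ]
```

```bash
python3 -m crank '[{"x":-0.002,"y":0,"z":0.0025,"turn":-0.03},{"x":-0.002,"y":0,"z":0.0025,"turn":-0.03},{"x":-0.002,"y":0,"z":0.0025,"turn":-0.03},{"x":-0.002,"y":0,"z":0.0025,"turn":-0.03},{"x":-0.002,"y":0,"z":0.0025,"turn":-0.03},{"x":-0.002,"y":0,"z":0.0025,"turn":-0.03},{"x":-0.002,"y":0,"z":0.0025,"turn":-0.03}]' 0.03 30
python3 t.py "(.579,.019,.168)" "(.69,-.095,.168)"
```

```text
time_s: 24.72
tool_pos: [0.5793, 0.0202, 0.1451]
tool_rot: [179.8, -37.9, -0.1]
force: [0.1, 2.7, -0.8]
grip_width: 0.0462
grasp_force: 29.7
t 24.725 pos [0.5793 0.0202 0.1451] toolz [ 0.6139 -0.0052 -0.7893] tooly [-0.0043 -1.      0.0033] q [ 38.1857  -7.4327 -43.0114 130.4599  -3.0083  17.3034 -93.9277]
(.579,.019,.168) shift [ 0.0138  0.0012 -0.0183] dist 0.02297049135252158
(.69,-.095,.168) shift [0.1016 0.1148 0.0505] dist 0.16136832209092683
```

```bash
python3 -m crank '[{"x":0.005,"y":0,"z":-0.006,"turn":0},{"x":0.011,"y":0.003,"z":-0.0142,"turn":0},{"x":0.014,"y":0.02,"z":-0.012,"turn":0},{"x":0.018,"y":0.045,"z":-0.0095,"turn":0},{"x":0.022,"y":0.075,"z":-0.006,"turn":0},{"x":0.026,"y":0.1,"z":-0.003,"turn":0},{"x":0.032,"y":0.115,"z":0.003,"turn":0},{"x":0.045,"y":0.12,"z":0.013,"turn":0},{"x":0.062,"y":0.12,"z":0.026,"turn":0},{"x":0.08,"y":0.12,"z":0.04,"turn":0},{"x":0.094,"y":0.12,"z":0.05,"turn":0},{"x":0.0986,"y":0.12,"z":0.054,"turn":0}]'
python3 -m crank '[{"x":-0.005,"y":0,"z":0.006,"turn":0},{"x":-0.009,"y":0,"z":0.012,"turn":0},{"x":-0.01,"y":0,"z":0.0125,"turn":0},{"x":-0.01,"y":0,"z":0.0125,"turn":0}]'
python3 t.py
```

```text
time_s: 26.22
tool_pos: [0.6881, -0.1014, 0.1604]
tool_rot: [179.8, -37.5, -0.2]
force: [0.1, 0.2, -9.2]
grip_width: 0.0463
grasp_force: 29.2
time_s: 26.72
tool_pos: [0.6886, -0.1012, 0.1467]
tool_rot: [179.7, -37.8, -0.1]
force: [0.2, -0.7, -9.4]
grip_width: 0.0411
grasp_force: 35.4
t 26.725 pos [ 0.6886 -0.1012  0.1467] toolz [ 0.6128 -0.006  -0.7903] tooly [-0.0052 -1.      0.0036] q [ 31.1796   8.7731 -23.8939 116.2016  -4.6282  18.3453 -77.5878]
```

```bash
python3 -m crank '[{"x":-0.002,"y":0,"z":0.0025,"turn":0},{"x":-0.003,"y":0,"z":0.004,"turn":0}]'

```

```text
time_s: 26.98
tool_pos: [0.6926, -0.1016, 0.1467]
tool_rot: [179.6, -38.4, -0.0]
force: [-3.2, 0.4, 7.7]
grip_width: 0.0413
grasp_force: 37.3
```

```bash
python3 -m crank '[{"x":0.001,"y":0,"z":-0.002,"turn":0},{"x":0.001,"y":0,"z":-0.002,"turn":0},{"x":0.001,"y":0,"z":-0.002,"turn":0},{"x":0.001,"y":0,"z":-0.002,"turn":0},{"x":-0.008,"y":0,"z":-0.0137,"turn":0},{"x":-0.008,"y":0,"z":-0.0137,"turn":0}]' 0.087
python3 - <<'E'
from h import *
cs=imaging.get_calibration("scene"); im=imaging.read_camera("scene")[:,:,::-1]; cv2.imwrite("pics/s5.png",im)
c=imaging.get_calibration("wrist"); w=imaging.read_camera("wrist")[:,:,::-1]; np.save("w5.npy",c,allow_pickle=True); cv2.imwrite("pics/w5.png",w)
print(proj(c,[.684,-.1,.174]),proj(cs,[.684,-.1,.174]))
u,v=proj(cs,[.684,-.1,.1]).astype(int)
a=cv2.resize(im[v-50:v+50,u-50:u+50],(400,400),interpolation=cv2.INTER_CUBIC)
b=cv2.resize(w[200:400,220:420],(400,400)); cv2.imwrite("pics/c5.png",np.hstack([a,b])); print(u-50,v-50)
E
python3 t.py "(.672,-.101,.033)"
```

```text
time_s: 27.72
tool_pos: [0.6742, -0.1011, 0.1479]
tool_rot: [179.7, -37.8, -0.2]
force: [0.8, -0.3, -0.5]
grip_width: 0.0858
grasp_force: 0.0
[312.0777 307.4456] [333.7533 280.6175]
283 253
t 27.825 pos [ 0.6749 -0.1012  0.1482] toolz [ 0.614  -0.0062 -0.7893] tooly [-0.0054 -1.      0.0037] q [ 32.7495   7.0762 -24.9452 117.8989  -6.9373  18.2612 -75.4012]
(.672,-.101,.033) shift [-0.073  -0.0006  0.0891] dist 0.11524863624103703
```

View pics/c5.png

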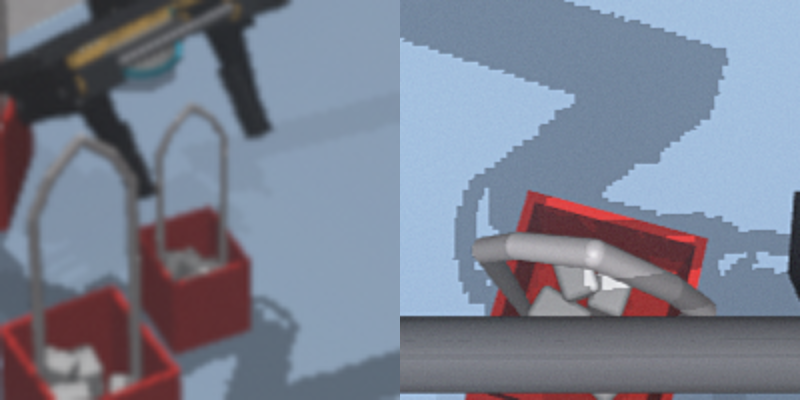

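Tin B stands upright in the clear, with its apex at scene (331.8,279.8) and wrist (317,326). It is yawed roughly -14°, so closing the pads should square it up.

```bash
python3 - <<'E'
from h import *
cw=np.load("w5.npy",allow_pickle=True).item(); cs=imaging.get_calibration("scene")
print(tri([ray(cw,317,326),ray(cs,331.75,279.75)]),plane(cw,317,326,.174),plane(cs,331.75,279.75,.174))
A,B=[plane(cw,220+(x-400)/2,200+y/2,.06) for x,y in((530,193),(707,240))]; print(A,B,np.degrees(np.arctan2(*(A-B)[:2]))) 
E
```

```text
[ 0.6779 -0.1015  0.1739] [ 0.6778 -0.1016  0.174 ] [ 0.6781 -0.1015  0.174 ]
[ 0.7138 -0.0836  0.06  ] [ 0.6992 -0.137   0.06  ] 15.343700598695817
```

```bash
python3 -m crank '[{"x":-0.009,"y":0,"z":-0.006,"turn":0},{"x":-0.026,"y":0,"z":0.015,"turn":0},{"x":-0.044,"y":0,"z":0.038,"turn":0},{"x":-0.062,"y":0,"z":0.062,"turn":0},{"x":-0.079,"y":0,"z":0.084,"turn":0},{"x":-0.079,"y":0,"z":0.084,"turn":0}]'
python3 t.py
```

```text
time_s: 28.58
tool_pos: [0.6622, -0.1009, 0.0338]
tool_rot: [179.9, -36.8, -0.1]
force: [-0.2, 0.5, 0.1]
grip_width: 0.0868
grasp_force: 0.0
t 28.575 pos [ 0.6622 -0.1009  0.0338] toolz [ 0.599  -0.0024 -0.8008] tooly [-0.0026 -1.      0.0011] q [ 34.3059  17.7824 -27.1845 122.4369  17.6201   5.4992 -96.2413]
```

```bash
python3 -m crank '[{"x":0,"y":0,"z":0,"turn":0},{"x":0,"y":0,"z":0,"turn":0},{"x":0,"y":0,"z":0,"turn":0},{"x":0,"y":0,"z":0,"turn":0},{"x":0,"y":0,"z":0,"turn":0},{"x":0,"y":0,"z":0,"turn":0}]' 0.04 45
python3 t.py
```

```text
time_s: 29.32
tool_pos: [0.6636, -0.1009, 0.0364]
tool_rot: [179.8, -37.0, 0.0]
force: [-4.5, 3.8, 5.3]
grip_width: 0.0624
grasp_force: 41.9
t 29.325 pos [ 0.6636 -0.1009  0.0364] toolz [ 0.6022 -0.0032 -0.7983] tooly [-0.0016 -1.      0.0028] q [ 34.2701  17.5812 -27.1755 122.3804  17.1824   5.4841 -95.7912]
```

```bash
python3 -m crank '[{"x":0,"y":0,"z":0,"turn":0},{"x":0,"y":0,"z":0,"turn":0},{"x":0,"y":0,"z":0,"turn":0}]'
python3 - <<'E'
from h import *
im=imaging.read_camera("scene")[:,:,::-1]; cv2.imwrite("pics/s6.png",im)
w=imaging.read_camera("wrist")[:,:,::-1]; cv2.imwrite("pics/w6.png",w); np.save("w6.npy",imaging.get_calibration("wrist"),allow_pickle=True)
a=cv2.resize(im[230:330,270:370],(400,400),interpolation=cv2.INTER_CUBIC)
b=cv2.resize(w[180:480,160:460],(400,400)); cv2.imwrite("pics/c6.png",np.hstack([a,b]))
E
```

```text
time_s: 29.7
tool_pos: [0.6636, -0.1009, 0.0364]
tool_rot: [179.8, -37.0, 0.0]
force: [-4.4, 4.7, 3.6]
grip_width: 0.0623
grasp_force: 41.9
```

View pics/c6.png

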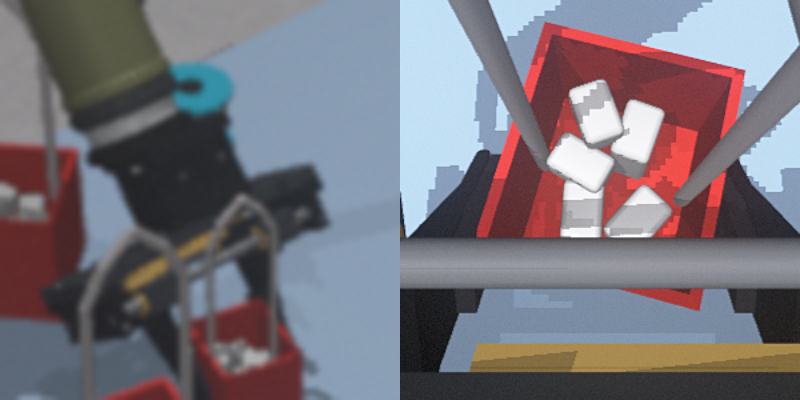

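The tin is friction-locked askew by -15°, with the pad edges on its sides at crop (490,160) and (735,160). I'll open, nudge it square with one finger and close again.

```bash
python3 -m crank '[{"x":0.001,"y":0,"z":-0.002,"turn":0},{"x":0.001,"y":0,"z":-0.002,"turn":0},{"x":0.001,"y":0,"z":-0.002,"turn":0},{"x":0.001,"y":0.007,"z":-0.002,"turn":0},{"x":0.001,"y":0.013,"z":-0.002,"turn":0},{"x":0.001,"y":0.019,"z":-0.002,"turn":0},{"x":0.001,"y":0.023,"z":-0.002,"turn":0},{"x":0.001,"y":0.023,"z":-0.002,"turn":0}]' 0.087
python3 - <<'E'
from h import *
cw=imaging.get_calibration("wrist"); w=imaging.read_camera("wrist")[:,:,::-1]; cv2.imwrite("pics/w7.png",w)
def yaw(im,c):
    b,g,r=[im[:,:,i].astype(int) for i in range(3)]
    m=((r>170)&(r>2.2*g)).astype(np.uint8); m[:190]=0; m[355:]=0;m[:,:200]=0;m[:,480:]=0
    pts=[]
    # far rim edge: topmost red per column
    for x in range(200,480):
        y=np.nonzero(m[:,x])[0]
        if len(y)>3: pts.append((x,y[0]))
    P=np.array(pts); 
    k=P[:,1].argmin(); print('topmost',P[k],'xr',P[0],P[-1])
    W=np.array([plane(c,u,v,.06)[:2] for u,v in P])
    return P,W
for n,c in(("w6",np.load("w6.npy",allow_pickle=True).item()),("w7",cw)):
    P,W=yaw(cv2.imread(f"pics/{n}.png"),c); 
    print(n,W[np.linspace(0,len(W)-1,12).astype(int)].round(4).tolist())
E
python3 t.py
```

```text
time_s: 30.8
tool_pos: [0.6633, -0.1235, 0.0384]
tool_rot: [179.9, -37.0, -0.0]
force: [-3.3, 5.8, 3.9]
grip_width: 0.0869
grasp_force: 2.9
topmost [269 197] xr [219 349] [417 233]
w6 [[0.66, -0.0691], [0.678, -0.0736], [0.7011, -0.0799], [0.7146, -0.086], [0.7129, -0.0923], [0.7109, -0.0989], [0.7093, -0.1056], [0.7077, -0.1121], [0.7061, -0.1183], [0.7042, -0.1247], [0.7026, -0.1312], [0.7007, -0.1375]]
topmost [223 198] xr [200 286] [363 278]
w7 [[0.6813, -0.0831], [0.7023, -0.0864], [0.7148, -0.0911], [0.7139, -0.0967], [0.7127, -0.1024], [0.7119, -0.108], [0.711, -0.1133], [0.7102, -0.1189], [0.7094, -0.1245], [0.7082, -0.13], [0.7074, -0.1356], [0.6841, -0.1402]]
t 30.85 pos [ 0.6632 -0.1234  0.0384] toolz [ 0.6021 -0.0021 -0.7984] tooly [-0.0012 -1.      0.0017] q [ 42.002   18.8715 -32.7258 121.4976  16.4704   6.3942 -91.8115]
```

```bash
python3 -m crank '[{"x":0,"y":0.005,"z":0,"turn":0},{"x":0,"y":0.01,"z":0,"turn":0},{"x":0,"y":0.012,"z":0,"turn":0},{"x":0,"y":0.008,"z":0,"turn":0}]' |sed -n 1,4p
python3 -m crank '[{"x":0,"y":0,"z":0,"turn":0},{"x":0,"y":0,"z":0,"turn":0},{"x":0,"y":0,"z":0,"turn":0},{"x":0,"y":0,"z":0,"turn":0},{"x":0,"y":0,"z":0,"turn":0},{"x":0,"y":0,"z":0,"turn":0}]' 0.04 45
python3 t.py
```

```text
time_s: 31.35
tool_pos: [0.663, -0.1341, 0.0382]
tool_rot: [179.8, -37.0, -0.2]
force: [0.1, 0.3, 1.0]
time_s: 32.1
tool_pos: [0.6632, -0.1312, 0.0383]
tool_rot: [179.9, -37.0, 0.0]
force: [-1.6, 6.1, 1.4]
grip_width: 0.0558
grasp_force: 44.8
t 32.1 pos [ 0.6632 -0.1312  0.0383] toolz [ 0.6019 -0.0019 -0.7985] tooly [-0.001  -1.      0.0017] q [ 44.2072  19.4222 -34.2027 121.1683  16.4169   6.6545 -90.6533]
```

```bash
python3 -m crank '[{"x":0.004,"y":0,"z":-0.005,"turn":0},{"x":0.012,"y":0,"z":-0.016,"turn":0},{"x":0.024,"y":-0.005,"z":-0.032,"turn":0},{"x":0.038,"y":-0.012,"z":-0.05,"turn":0},{"x":0.052,"y":-0.02,"z":-0.069,"turn":0},{"x":0.067,"y":-0.025,"z":-0.089,"turn":0},{"x":0.079,"y":-0.03,"z":-0.105,"turn":0},{"x":0.0855,"y":-0.03,"z":-0.1134,"turn":0},{"x":0.0855,"y":-0.03,"z":-0.1134,"turn":0}]' 0.04 50
python3 t.py "(.605,-.1,.180)" "(.575,-.03,.18)"
```

```text
time_s: 33.22
tool_pos: [0.6619, -0.1044, 0.1791]
tool_rot: [179.8, -36.9, -0.2]
force: [0.0, 0.1, -8.5]
grip_width: 0.0556
grasp_force: 49.8
t 33.225 pos [ 0.6619 -0.1044  0.1791] toolz [ 0.5998 -0.0058 -0.8001] tooly [-0.0056 -1.      0.0031] q [ 62.0999   6.2249 -54.2836 116.2379  -0.9649  23.6187 -79.8622]
(.605,-.1,.180) shift [-0.045  -0.0041 -0.0348] dist 0.05704942445665398
(.575,-.03,.18) shift [-0.0692 -0.0739 -0.0532] dist 0.11438772435724438
```

```bash
python3 -m crank '[{"x":-0.008,"y":0,"z":-0.006,"turn":0},{"x":-0.02,"y":-0.002,"z":-0.016,"turn":0},{"x":-0.033,"y":-0.005,"z":-0.026,"turn":0},{"x":-0.045,"y":-0.01,"z":-0.035,"turn":0},{"x":-0.055,"y":-0.025,"z":-0.043,"turn":0},{"x":-0.064,"y":-0.045,"z":-0.05,"turn":0},{"x":-0.07,"y":-0.063,"z":-0.054,"turn":0},{"x":-0.071,"y":-0.074,"z":-0.055,"turn":0},{"x":-0.071,"y":-0.074,"z":-0.055,"turn":0}]'
python3 - <<'E'
from h import *
im=imaging.read_camera("scene")[:,:,::-1]; cv2.imwrite("pics/s8.png",im)
t=imaging.read_camera("top")[:,:,::-1]; cv2.imwrite("pics/t8.png",t)
w=imaging.read_camera("wrist")[:,:,::-1]; cv2.imwrite("pics/w8.png",w); c=imaging.get_calibration("wrist"); np.save("w8.npy",c,allow_pickle=True)
cs=imaging.get_calibration("scene")
u,v=proj(cs,[.61,-.0,.29]).astype(int); print(u,v,proj(c,[.587,-.03,.316]),proj(c,[.631,.018,.275]))
a=cv2.resize(im[v-40:v+40,u-40:u+40],(400,400),interpolation=cv2.INTER_CUBIC)
b=cv2.resize(w[0:400,120:520],(400,400)); cv2.imwrite("pics/c8.png",np.hstack([a,b])); print(u-40,v-40)
E
python3 t.py
```

```text
time_s: 34.35
tool_pos: [0.5729, -0.0277, 0.1802]
tool_rot: [179.8, -36.9, 0.0]
force: [-0.1, 0.0, -8.3]
grip_width: 0.0556
grasp_force: 49.8
344 214 [329.13    46.9808] [98.0505 31.4069]
304 174
t 34.5 pos [ 0.5733 -0.0295  0.1807] toolz [ 0.6011 -0.0044 -0.7992] tooly [-0.0047 -1.      0.002 ] q [ 62.6254 -15.3872 -55.0305 127.9356 -34.2181  27.2024 -59.8247]
```

View pics/c8.png

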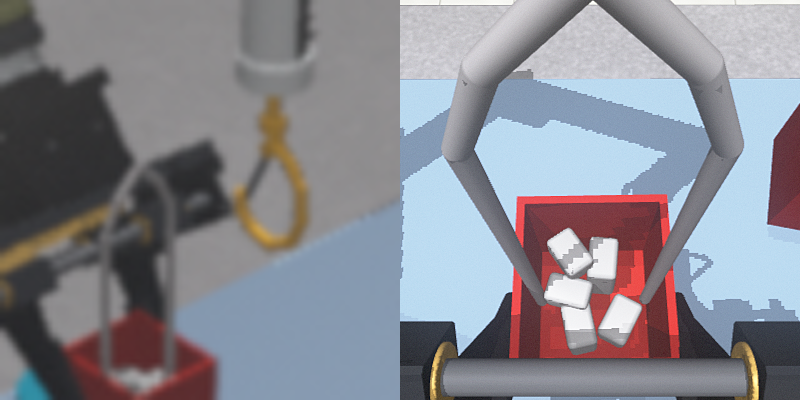

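Tin B is square in the grip. Its apex is at scene (332.6,207), the hook's bowl bottom (bar axis) at scene (358,222), the tip at (352,212) and the tube's lower rim centre at about (359,189).

```bash
python3 - <<'E'
from h import *
cw=np.load("w8.npy",allow_pickle=True).item(); cs=imaging.get_calibration("scene"); c1=np.load("w1.npy",allow_pickle=True).item(); ct=imaging.get_calibration("top")
print("apex",plane(cs,332.6,207,.3164), "w",plane(cw,315.5,-1,.3164))
print("seat",plane(cs,358,222,.275),"tip-20",plane(cs,352,212,.297))
# rod emerging from tube, z .372 centre of tube end: scene crop (275,75)->; 
print("tube end scene",plane(cs,304+275/5,174+80/5,.372))
# w1: tube lower end centre (crop2 tile2: (388-265)/5, (400-300)/5)
print("tube end w1",plane(c1,275+(388-265)/5,225+(398-300)/5,.372),"top",plane(ct,285+(627-530)/5,185+(445-300)/5,.372))
for P in([.61,.018,.297],[.631,.018,.275],[.631,.018,.372]): print(P,proj(c1,P),proj(ct,P),proj(cs,P))
E
```

```text
apex [ 0.594  -0.0248  0.3164] w [ 0.5924 -0.0288  0.3164]
seat [0.6404 0.0201 0.275 ] tip-20 [0.6208 0.017  0.297 ]
tube end scene [0.6455 0.016  0.372 ]
tube end w1 [0.6387 0.0187 0.372 ] top [0.637  0.0186 0.372 ]
[0.61, 0.018, 0.297] [301.0726 272.1505] [305.8796 231.7301] [349.3963 210.1924]
[0.631, 0.018, 0.275] [301.6913 265.1035] [305.8183 225.8637] [354.8472 220.7988]
[0.631, 0.018, 0.372] [299.8776 248.6916] [304.7409 216.3816] [355.5568 187.527 ]
```

```bash
python3 -m crank '[{"x":0,"y":-0.005,"z":0,"turn":0},{"x":0,"y":-0.016,"z":0,"turn":0},{"x":0,"y":-0.029,"z":0,"turn":0},{"x":0,"y":-0.04,"z":0,"turn":0},{"x":0,"y":-0.045,"z":0,"turn":0},{"x":0,"y":-0.045,"z":0,"turn":0},{"x":0,"y":-0.045,"z":0,"turn":0}]'
python3 - <<'E'
from h import *
im=imaging.read_camera("scene")[:,:,::-1]; cv2.imwrite("pics/s9.png",im)
w=imaging.read_camera("wrist")[:,:,::-1]; cv2.imwrite("pics/w9.png",w)
a=cv2.resize(im[164:244,304:384],(400,400),interpolation=cv2.INTER_CUBIC)
b=cv2.resize(w[0:200,220:420],(400,400)); cv2.imwrite("pics/c9.png",np.hstack([a,b]))
E
python3 t.py
```

```text
time_s: 35.38
tool_pos: [0.5737, 0.0157, 0.181]
tool_rot: [179.8, -37.0, -0.2]
force: [0.3, 0.6, -7.7]
grip_width: 0.056
grasp_force: 49.8
t 35.475 pos [0.5737 0.0156 0.181 ] toolz [ 0.6016 -0.0049 -0.7988] tooly [-0.0048 -1.      0.0025] q [ 58.4544 -16.5419 -57.2431 127.9433 -28.5904  26.0509 -70.6603]
```

I've used all 10 picture views, so from here I rely on forces and colour masks. Next is the insertion.

```bash
python3 -m crank '[{"x":0.003,"y":-0.001,"z":0.0023,"turn":0},{"x":0.0065,"y":-0.001,"z":0.0049,"turn":0},{"x":0.010,"y":-0.001,"z":0.0075,"turn":0},{"x":0.0135,"y":-0.001,"z":0.0101,"turn":0},{"x":0.017,"y":-0.001,"z":0.0128,"turn":0},{"x":0.0205,"y":-0.001,"z":0.0154,"turn":0},{"x":0.024,"y":-0.001,"z":0.018,"turn":0}]'
python3 -m crank '[{"x":0.0035,"y":0,"z":0.0026,"turn":0},{"x":0.007,"y":0,"z":0.0053,"turn":0},{"x":0.0105,"y":0,"z":0.0079,"turn":0},{"x":0.0136,"y":0,"z":0.0102,"turn":0},{"x":0.0136,"y":0,"z":0.0102,"turn":0}]'
cat > hk.py <<'E'
from h import *
im=imaging.read_camera("scene")[:,:,::-1]; cs=imaging.get_calibration("scene")
import sys; cv2.imwrite(f"pics/{sys.argv[1]}.png",im)
for n in("scene0",sys.argv[1]):
    i=cv2.cvtColor(cv2.imread(f"pics/{n}.png"),cv2.COLOR_BGR2HSV)[150:300,335:385]
    m=((i[:,:,0]>12)&(i[:,:,0]<30)&(i[:,:,1]>120)&(i[:,:,2]>90)).astype(np.uint8)
    k,l,s,c=cv2.connectedComponentsWithStats(m); o=[(r[:5]+[335,150,0,0,0]).tolist() for r in s[1:] if r[4]>8]; print(n,o)
E
python3 hk.py s10; python3 t.py
```

```text
time_s: 36.35
tool_pos: [0.604, 0.0171, 0.1811]
tool_rot: [179.8, -37.0, -0.1]
force: [-0.3, -0.1, -9.1]
grip_width: 0.0557
grasp_force: 49.8
time_s: 36.98
tool_pos: [0.6208, 0.0169, 0.181]
tool_rot: [179.8, -37.0, -0.1]
force: [-1.9, -0.0, -9.3]
grip_width: 0.0557
grasp_force: 49.8
scene0 [[357, 195, 8, 24, 48], [352, 212, 12, 11, 26]]
s10 [[353, 194, 13, 30, 114]]
t 37.025 pos [0.6206 0.0168 0.1809] toolz [ 0.6014 -0.0045 -0.799 ] tooly [-0.0042 -1.      0.0025] q [ 73.701   -8.6245 -74.2799 122.2646 -15.4212  23.6383 -81.2617]
```

```bash
python3 -m crank '[{"x":-0.0024,"y":0,"z":0.0032,"turn":0},{"x":-0.006,"y":0,"z":0.008,"turn":0},{"x":-0.0096,"y":0,"z":0.0128,"turn":0},{"x":-0.0132,"y":0,"z":0.0176,"turn":0},{"x":-0.0168,"y":0,"z":0.0224,"turn":0},{"x":-0.0204,"y":0,"z":0.0272,"turn":0},{"x":-0.024,"y":0,"z":0.032,"turn":0},{"x":-0.027,"y":0,"z":0.036,"turn":0},{"x":-0.03,"y":0,"z":0.04,"turn":0},{"x":-0.03,"y":0,"z":0.04,"turn":0}]'
python3 hk.py s11|tail -1; python3 t.py
```

```text
time_s: 38.28
tool_pos: [0.6217, 0.0173, 0.1317]
tool_rot: [179.9, -37.1, -0.2]
force: [0.0, 0.2, -5.7]
grip_width: 0.0557
grasp_force: 49.8
s11 [[357, 194, 8, 36, 81], [350, 217, 6, 10, 27]]
t 38.325 pos [0.6218 0.0173 0.1319] toolz [ 0.6033 -0.0032 -0.7975] tooly [-0.0036 -1.      0.0013] q [  65.8046    5.0255  -72.5033  124.9553   26.5847   18.1282 -117.9535]
```

```bash
python3 -m crank '[{"x":-0.002,"y":0,"z":0.0027,"turn":0},{"x":-0.0048,"y":0,"z":0.0064,"turn":0},{"x":-0.0078,"y":0,"z":0.0104,"turn":0},{"x":-0.0108,"y":0,"z":0.0144,"turn":0},{"x":-0.0138,"y":0,"z":0.0184,"turn":0},{"x":-0.0168,"y":0,"z":0.0224,"turn":0},{"x":-0.0198,"y":0,"z":0.0264,"turn":0},{"x":-0.0222,"y":0,"z":0.0296,"turn":0},{"x":-0.024,"y":0,"z":0.032,"turn":0},{"x":-0.024,"y":0,"z":0.032,"turn":0},{"x":-0.024,"y":0,"z":0.032,"turn":0}]'
python3 hk.py s12|tail -1; python3 t.py
```

```text
time_s: 39.7
tool_pos: [0.6216, 0.0173, 0.0918]
tool_rot: [179.8, -37.1, -0.1]
force: [1.7, 2.1, -1.3]
grip_width: 0.0557
grasp_force: 49.8
s12 [[356, 206, 9, 36, 86], [350, 230, 6, 9, 23]]
t 39.75 pos [0.6215 0.0173 0.0918] toolz [ 0.6028 -0.0037 -0.7979] tooly [-0.003  -1.      0.0024] q [  50.3556    9.3694  -58.3385  126.8855   46.7796   15.4042 -137.0398]
```

```bash
python3 -m crank '[{"x":0.0008,"y":-0.001,"z":0.0006,"turn":0},{"x":0.0016,"y":-0.002,"z":0.0012,"turn":0},{"x":0.0016,"y":-0.002,"z":0.0012,"turn":0}]'
python3 -m crank '[{"x":-0.0012,"y":0,"z":0.0016,"turn":0},{"x":-0.003,"y":0,"z":0.004,"turn":0},{"x":-0.0042,"y":0,"z":0.0056,"turn":0},{"x":-0.0042,"y":0,"z":0.0056,"turn":0}]'
python3 - <<'E'
from h import *
for i in range(3): imaging.read_camera("top"); o=env.get_obs(); print(o['force'],o['wrist_torque'],o['tool_pos'])
E
```

```text
time_s: 40.12
tool_pos: [0.6223, 0.0179, 0.0905]
tool_rot: [179.8, -36.9, -0.2]
force: [-2.4, -1.9, -2.1]
grip_width: 0.0555
grasp_force: 49.8
time_s: 40.62
tool_pos: [0.6227, 0.0182, 0.0837]
tool_rot: [179.8, -36.9, -0.2]
force: [-3.5, -3.1, -0.6]
grip_width: 0.0559
grasp_force: 49.8
[-3.8105 -3.3676 -0.7083] [-0.0476  0.8991 -0.5333] [0.6228 0.0182 0.0839]
[-2.9341 -3.9125 -0.584 ] [-0.0973  0.9305 -0.5979] [0.6229 0.0182 0.084 ]
[-3.3795 -4.4863 -0.9162] [-0.1628  0.9816 -0.5907] [0.6229 0.0182 0.084 ]
```

```bash
python3 -m crank '[{"x":-0.001,"y":0.0007,"z":-0.0008,"turn":0},{"x":-0.0019,"y":0.0013,"z":0.0004,"turn":0},{"x":-0.0028,"y":0.0013,"z":0.0016,"turn":0},{"x":-0.0034,"y":0.0013,"z":0.0024,"turn":0},{"x":-0.0034,"y":0.0013,"z":0.0024,"turn":0}]'
python3 - <<'E'
from h import *
F=[]
for i in range(5): imaging.read_camera("top"); o=env.get_obs(); F.append(np.r_[o['force'],o['wrist_torque'],o['tool_pos']])
print(np.mean(F,0),np.std(F,0)); print(o['qpos'])
E
python3 hk.py s13|tail -1
```

```text
time_s: 41.4
tool_pos: [0.6219, 0.018, 0.0803]
tool_rot: [179.8, -37.0, -0.1]
force: [-0.4, -0.5, -0.6]
grip_width: 0.0559
grasp_force: 49.8
[ 0.5125 -0.3268 -0.4013  0.0387  0.7404 -0.0556  0.6219  0.018   0.0804] [0.5997 0.1443 0.4607 0.0212 0.0363 0.0569 0.     0.     0.    ]
[  46.3165   10.4389  -54.54    127.2832   52.4416   14.7647 -142.5976]
s13 [[356, 210, 9, 36, 81], [350, 233, 6, 10, 29]]
```

```bash
python3 -m crank '[{"x":-0.0006,"y":-0.0002,"z":0.0008,"turn":0},{"x":-0.0012,"y":-0.0004,"z":0.0016,"turn":0},{"x":-0.0012,"y":-0.0004,"z":0.0016,"turn":0},{"x":-0.0012,"y":-0.0004,"z":0.0016,"turn":0}]'
python3 -m crank '[{"x":0,"y":0,"z":0,"turn":0},{"x":0,"y":0,"z":0,"turn":0},{"x":0,"y":0,"z":0,"turn":0},{"x":0,"y":0,"z":0,"turn":0}]' 0.04 3
python3 -c "
from h import *
F=[]
for i in range(4): imaging.read_camera('top'); F.append(env.get_obs()['force'])
print(np.mean(F,0))"
```

```text
time_s: 42.2
tool_pos: [0.6217, 0.018, 0.0782]
tool_rot: [179.8, -37.0, -0.1]
force: [0.7, -0.2, 0.1]
grip_width: 0.0557
grasp_force: 49.8
time_s: 42.7
tool_pos: [0.6216, 0.0179, 0.0781]
tool_rot: [179.8, -37.0, -0.1]
force: [0.6, -0.9, -0.2]
grip_width: 0.0566
grasp_force: 3.0
[0.2262 0.071  0.2503]
```

Balanced within 0.3 N. Next I release and back off along the tool axis.

```bash
python3 -m crank '[{"x":0,"y":0,"z":0,"turn":0},{"x":0,"y":0,"z":0,"turn":0},{"x":0,"y":0,"z":0,"turn":0},{"x":0,"y":0,"z":0,"turn":0},{"x":0,"y":0,"z":0,"turn":0}]' 0.087
python3 hk.py s14|tail -1
python3 -m crank '[{"x":0,"y":0,"z":-0.006,"turn":0},{"x":0,"y":0,"z":-0.018,"turn":0},{"x":0,"y":0,"z":-0.035,"turn":0},{"x":0,"y":0,"z":-0.055,"turn":0},{"x":0,"y":0,"z":-0.075,"turn":0},{"x":0,"y":0,"z":-0.095,"turn":0},{"x":0,"y":0,"z":-0.11,"turn":0},{"x":0,"y":0,"z":-0.11,"turn":0}]'
python3 hk.py s15|tail -1; python3 t.py
```

```text
time_s: 43.52
tool_pos: [0.6216, 0.0179, 0.0781]
tool_rot: [179.8, -37.0, -0.1]
force: [-0.4, 0.6, 1.1]
grip_width: 0.0865
grasp_force: 0.0
s14 [[356, 210, 9, 36, 81], [350, 234, 6, 10, 29]]
time_s: 44.58
tool_pos: [0.556, 0.0187, 0.168]
tool_rot: [179.6, -37.2, 0.0]
force: [-0.3, -0.6, 1.2]
grip_width: 0.0873
grasp_force: 0.0
s15 [[356, 210, 8, 32, 59], [350, 234, 5, 9, 16]]
t 44.625 pos [0.5557 0.0188 0.1667] toolz [ 0.6028 -0.0052 -0.7979] tooly [-0.0028 -1.      0.0045] q [ 48.2646 -15.805  -49.4654 131.098  -23.5294  23.4582 -75.5472]
```

```bash
python3 -m crank '[{"x":0,"y":0,"z":0,"turn":0},{"x":0,"y":0,"z":-0.01,"turn":0},{"x":0,"y":0,"z":-0.01,"turn":0},{"x":0,"y":0,"z":-0.01,"turn":0},{"x":0,"y":0,"z":-0.01,"turn":0},{"x":0,"y":0,"z":-0.01,"turn":0},{"x":0,"y":0,"z":-0.01,"turn":0},{"x":0,"y":0,"z":-0.01,"turn":0}]'|head -2
python3 hk.py s16|tail -1
python3 - <<'E'
from h import *
cs=imaging.get_calibration("scene")
def red(n):
    im=cv2.imread(f"pics/{n}.png").astype(int); b,g,r=[im[:,:,i] for i in range(3)]
    m=(r>70)&(r>2*g)&(r>2*b); m[:,:335]=0;m[:,385:]=0;m[:200]=0;m[330:]=0
    ys,xs=np.nonzero(m); return xs.mean(),ys.mean(),xs.min(),xs.max(),ys.min(),ys.max(),len(xs)
for n in("s14","s15","s16"): print(n,red(n))
a=cv2.imread("pics/s15.png").astype(int);b=cv2.imread("pics/s16.png").astype(int); print("diff",abs(a-b)[190:330,345:385].mean())
def row(n,seat):
    im=cv2.imread(f"pics/{n}.png"); hs=cv2.cvtColor(im,cv2.COLOR_BGR2HSV)
    for lab,(p,q) in dict(shut=((-1,58),(-15,24)),open=((-1,58),(12,24))).items():
        o=[]
        for t in (.3,.45,.6,.75,.9):
            x=p[0]+(q[0]-p[0])*t;z=p[1]+(q[1]-p[1])*t
            u,v=proj(cs,seat+np.array([x,0,z])/1000).round().astype(int); o.append(im[v,u-1:u+2].sum(1).min()//3)
        print(n,lab,o)
row("scene0",np.array([.6405,.0195,.275])); row("s10",np.array([.6405,.0195,.275])); row("s16",np.array([.6405,.0195,.206]))
im=cv2.imread("pics/s16.png"); u,v=proj(cs,[.632,.0195,.245]).round().astype(int); print(u,v); print((im[v-12:v+14,u-10:u+12].mean(2)).astype(int))
E
```

```text
time_s: 45.62
tool_pos: [0.5495, 0.0184, 0.174]
s16 [[356, 210, 8, 31, 55], [350, 235, 5, 8, 11]]
s14 (np.float64(356.6533333333333), np.float64(279.53333333333336), np.int64(343), np.int64(370), np.int64(270), np.int64(287), 75)
s15 (np.float64(355.5853658536585), np.float64(279.4634146341463), np.int64(342), np.int64(370), np.int64(276), np.int64(285), 41)
s16 (np.float64(355.0975609756098), np.float64(279.6585365853659), np.int64(342), np.int64(370), np.int64(276), np.int64(285), 41)
diff 2.3491666666666666
scene0 shut [np.uint64(91), np.uint64(86), np.uint64(87), np.uint64(86), np.uint64(88)]
scene0 open [np.uint64(110), np.uint64(112), np.uint64(135), np.uint64(137), np.uint64(120)]
s10 shut [np.uint64(85), np.uint64(74), np.uint64(69), np.uint64(56), np.uint64(77)]
s10 open [np.uint64(78), np.uint64(65), np.uint64(66), np.uint64(58), np.uint64(60)]
s16 shut [np.uint64(96), np.uint64(91), np.uint64(89), np.uint64(91), np.uint64(89)]
s16 open [np.uint64(137), np.uint64(141), np.uint64(147), np.uint64(140), np.uint64(144)]
355 231
[[ 45  77 124 140 143 144 145 144 144 145 142 127 
[... 1668 characters left out ...]
3 153 153 153 153 154 144 116
  101 118 145 154]
 [110  67  48  47  53  69  91 107 130 149 153 153 153 153 153 153 145 116
  102 119 146 153]
 [134  87  54  52  62  78  98 112 133 148 152 153 153 153 153 153 145 117
  104 123 146 153]
 [142 108  83  88 101 109 115 116 128 143 150 152 152 153 154 153 143 115
  102 120 146 153]
 [147 131 125 135 141 142 138 120 121 138 150 148 146 148 152 149 134 108
  102 122 146 153]
 [152 148 147 151 152 152 146 128 121 133 144 137 129 131 141 141 119  99
  105 132 149 154]
 [153 153 153 153 153 153 152 143 129 124 134 129 114 112 123 124 105  97
  116 143 152 154]
 [153 152 153 153 153 153 153 151 141 126 130 121 110 114 117 109  97 104
  130 149 154 154]]
```

The catch shows as a straight dark line down to the tip, so it is shut, and the hook is dipped about 69 mm. One last check that it hangs still before I hand in.

```bash
python3 -m crank '[{"x":0,"y":0,"z":0,"turn":0},{"x":0,"y":0,"z":0,"turn":0},{"x":0,"y":0,"z":0,"turn":0},{"x":0,"y":0,"z":0,"turn":0},{"x":0,"y":0,"z":0,"turn":0},{"x":0,"y":0,"z":0,"turn":0},{"x":0,"y":0,"z":0,"turn":0},{"x":0,"y":0,"z":0,"turn":0},{"x":0,"y":0,"z":0,"turn":0},{"x":0,"y":0,"z":0,"turn":0},{"x":0,"y":0,"z":0,"turn":0},{"x":0,"y":0,"z":0,"turn":0}]'|head -1
python3 - <<'E'
from h import *
def red(im):
    im=im.astype(int); r,g,b=[im[:,:,i] for i in range(3)]
    m=(r>45)&(r>1.8*g)&(r>1.8*b); m[:,:335]=0;m[:,385:]=0;m[:200]=0;m[330:]=0
    ys,xs=np.nonzero(m); return round(xs.mean(),2),round(ys.mean(),2),xs.min(),xs.max(),ys.min(),ys.max(),len(xs)
for n in("s15","s16"): print(red(cv2.imread(f"pics/{n}.png")[:,:,::-1]))
F=[]
for i in range(8):
    im=imaging.read_camera("scene"); F.append(im.astype(int)); print(red(im))
print([abs(F[i]-F[0])[190:330,335:390].mean().round(2) for i in range(8)], env.get_obs()['time_s'])
E
```

```text
time_s: 47.18
(np.float64(356.63), np.float64(286.12), np.int64(342), np.int64(370), np.int64(270), np.int64(301), 369)
(np.float64(356.73), np.float64(286.07), np.int64(342), np.int64(370), np.int64(270), np.int64(301), 357)
(np.float64(356.32), np.float64(285.87), np.int64(342), np.int64(370), np.int64(270), np.int64(301), 350)
(np.float64(356.24), np.float64(286.07), np.int64(342), np.int64(370), np.int64(270), np.int64(301), 376)
(np.float64(356.53), np.float64(285.81), np.int64(342), np.int64(370), np.int64(270), np.int64(301), 371)
(np.float64(356.6), np.float64(286.14), np.int64(342), np.int64(370), np.int64(270), np.int64(301), 367)
(np.float64(356.38), np.float64(286.08), np.int64(342), np.int64(370), np.int64(270), np.int64(301), 362)
(np.float64(356.78), np.float64(285.9), np.int64(342), np.int64(370), np.int64(270), np.int64(301), 355)
(np.float64(356.47), np.float64(286.11), np.int64(342), np.int64(370), np.int64(270), np.int64(301), 359)
(np.float64(356.19), np.float64(286.09), np.int64(342), np.int64(370), np.int64(270), np.int64(301), 370)
[np.float64(0.0), np.float64(0.39), np.float64(0.39), np.float64(0.39), np.float64(0.4), np.float64(0.4), np.float64(0.39), np.float64(0.39)] 47.575
```

It hangs still; only pixel noise changes between frames. Handing in.

```bash
python3 -c "
from cell import env
print(env.sign_off())"
```

```text
the job is handed in; nothing more can be done
None
```

The job is handed in at 47.6 s: the smallest tin hangs still in the shut hook with the hand clear. To get a clear box grasp I first carried it by its bail to two other spots on the mat and nudged it square with a finger.

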